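# Load the blank magazine and ink the stamp with the screw jack

### The arm

A 7-joint arm with a two-finger parallel gripper is mounted at the origin on the work surface. World frame = base frame: x ahead of the robot, y to its left, z up, the work surface at z = 0. Lengths are in mm, angles in rad, forces in N, time in s.
With the tool pointing down it reaches from about 400 to 875 mm from the base axis. Payload 6.5 kg.
Tool frame: the origin (TCP) lies midway between the tips of the shut fingers; the grasp point (between the pads) lies 19 mm behind it; x points along the fingers, z is the direction in which the jaws open and shut, and the axes are right-handed (so a half turn about x gives the same grasp; the last joint's range is limited). The gripper opens to 88 mm and grips with 3 to 60 N. Pads are 18 mm wide; open, the fingers measure 123 mm over their backs; the gripper's body (75 mm by 187 mm) begins 45 mm behind the grasp point.
Start: joints at [-1.347, 0.536, -0.004, 1.538, 0.003, 1.067, -0.071], TCP at [185.74, 622.889, 213.016] pointing down, gripper open.
Joint ranges: [-2.7, 2.7], [-0.37, 2.16], [-1.27, 1.26], [0.24, 2.4], [-1.31, 4.45], [0.19, 1.91], [-2.76, 2.76]. Speed limits (rad/s): [2.39, 2.39, 3.14, 3.14, 3.14, 3.14, 3.14].

### API

Orientations are given as a unit quaternion [w, x, y, z].
In Python, from workcell import sense, read_camera, calibration, job gives the robot as it stands.
- The arm moves only by the tool play_rows, never from a script. Its argument "increments" is text: rows parted by semicolons, each of 5 numbers parted by spaces: the shift along the tool's x, y, z in m, then the turn about the tool's x in degrees, then the closure, from -1 (fully open) to 1 (shut). A call has 1 to 12 rows; each row is the pose to reach, as a shift and turn from the pose commanded when the call began, along the tool's axes at that moment; what a row does not reach only later rows make up. A row lasts 1/8 s, in which the tool goes at most 62.5 mm and 10.7 degrees, less where a joint would pass 70% of its speed; a pose out of reach is approached as far as the arm can. A call with a gripper value outside its range is refused whole. The fingers move at their own pace and stop on an object; the grip force is fixed at half the most. Time passes only in rows, so rows that repeat a pose let the fingers close. It gives the time, the measured TCP pose, the force and the opening at its end, in the units of the state.
- sense(): the state, without advancing time (a new reading comes with each control period).
- read_camera(name): name is "scene" or "top"; returns the picture (480x640x3 uint8, red, green, blue); there is no depth.
- calibration(name): a dict with "K" (3x3 intrinsics, pixels), "eye" and "orientation" of the camera in the world. Camera axes: x right, y up, looking along -z (the intrinsics and any distortion apply to the point x, -y, -z); pixel columns grow to the right and rows downward; lengths in mm; the calibration is good to about 2 mm. A picture is of the moment at which its call begins. calibration takes no time and is no camera call.
- job.sign_off(): hands the job in, once; it reports no verdict.
The state is a dict: "clock": time; "qpos": joint angles; "joint_velocities": joint speeds; "joint_torque": joint torques, N m; "eef_pos": TCP position; "tool_rot": TCP orientation; "wrist_force": force on the tool from outside, world axes, zero at the start; "ft_torque": the same for the moment, N m; "width": finger opening in mm.
Only numpy, scipy, OpenCV 4.12 (cv2) and the standard library are available. Lean on these libraries where they do the work, as an engineer would, in place of code of your own. Each camera call takes 0.05 s, during which the arm holds its last target.

### The job

Get the token marking station ready: push every round blank on the table down into the spring magazine until the catches hold it, and set the ink tray by its grip squarely in the middle of the jack platform with the pad under the stamp. Then turn the jack's knob to raise the platform until the ink pad just touches the stamp, lifting it no more than about 4 mm, and let go of everything. Do not knock over the bottle, the flask or the small carton, and never drive the stamp up hard.

Things in the scene. Friction and masses are not known exactly. Their poses are not given: they have to be found in the camera images.
- station: Fixed marking station, upright: grey 170 x 110 mm jack base and a C-frame: 24 mm square column at station x = +40, y = +85 mm, 220 mm tall; the bracket on it carries the stamp over the platform. Nothing stands above the x < 0 half of the platform. Origin: on the table below the platform's middle; x along the platform's length, z up.
- platform_mid (a point): Middle of the top face of the jack's flat steel platform, 150 mm (station x) by 90 mm (station y), no rim; axes like the station's. Lowest height 60 mm above the table; scissor links below. It rises 18 mm per full turn of the knob (2.865 mm per rad) and stays where it is left.
- jack_knob (a joint): Jack knob angle in rad, 0 to 12. It grows when turned clockwise seen from above, and that raises the platform: platform height = 60 mm + 2.865 mm x angle. Friction about 0.07 N m; holds itself.
- knob_grip (a point): Point on the jack knob's vertical axis, 125 mm to the -y side of the platform's middle, 84 mm above the table. The black knob has an upright bar to pinch from above, 44 mm long, 14 mm thick, its top 8 mm above this point and 34 mm of it free below the top; the point's x axis lies along the bar and turns with the knob. The grey housing under the knob is 60 mm square, 48 mm high.
- bracket: Arm clamped on the column, reaching over the platform with the stamp: 24 mm wide, 22 mm thick, with a dark block 36 mm square round the column. Its clamped height differs from start to start (middle 184 to 194 mm above the table). Do not move it. Origin: middle of the arm's thickness, right above the stamp's centre.
- stamp: Stamp: upright round head, 32 mm diameter, 30 mm tall, rubber face down, at station x = +40 mm, y = 0. Origin: centre of its lower (rubber) face, which hangs 89 mm below the bracket's origin (95 to 105 mm above the table) when nothing lifts it. It rides up on a light spring when pushed from below (2.7 N to start, 0.3 N more per mm, 16 mm at most).
- tray: Loose ink tray, 0.26 kg: a 140 x 56 x 3 mm aluminium plate lying flat, a dark red ink pad 50 x 48 mm centred at own x = +40 mm whose top is 16 mm above the tray's underside, and an upright steel grip block 30 mm (x) by 18 mm (y), centred at own x = -60 mm, top 45 mm above the underside. The centre of mass lies at about x = -38 mm. Origin: centre of the underside; x towards the pad, z up.
- magazine: Fixed spring magazine: upright clear tube of 56 mm bore on a round foot, 104 mm wide, 6 mm high. Three sprung catches reach in to 22 mm from the axis; flat undersides 72 mm above the table, sloping tops up to 84 mm. A blank passes them when pushed straight down in its middle (10 to 20 N) until its top is below 72 mm; they then snap back and hold it. Origin: on the table on the axis; z up.
- mouth (a point): Centre of the magazine's steel funnel rim, on the axis, 88 mm above the table. Rim 72 mm outside; the bore widens from 56 to about 63 mm over the top 6 mm. A blank laid flat in it rests on the catches, underside about 81 mm above the table, its top about 5 mm above the rim.
- follower (a joint): How far (m) the black spring follower disc in the tube is pressed down: 0 to 0.057. At 0 its top is 71 mm above the table; 1.8 N to start, 0.9 N more per 10 mm. Each held blank presses it 12 mm further (about 11 mm for the first).
- blank1: Loose plain aluminium token blank: flat disc 52 mm diameter, 12 mm thick, 0.07 kg, lying flat on the table. Origin: centre of the underside (either face may end up). May be absent.
- blank1_center (a point): Centre of blank1; 6 mm from either face.
- blank2: Loose plain aluminium token blank: flat disc 52 mm diameter, 12 mm thick, 0.07 kg, lying flat on the table. Origin: centre of the underside (either face may end up). May be absent.
- blank2_center (a point): Centre of blank2; 6 mm from either face.
- blank3: Loose plain aluminium token blank: flat disc 52 mm diameter, 12 mm thick, 0.07 kg, lying flat on the table. Origin: centre of the underside (either face may end up). May be absent.
- blank3_center (a point): Centre of blank3; 6 mm from either face.
- blank4: Loose plain aluminium token blank: flat disc 52 mm diameter, 12 mm thick, 0.07 kg, lying flat on the table. Origin: centre of the underside (either face may end up). May be absent.
- blank4_center (a point): Centre of blank4; 6 mm from either face.
- water: Bystander: standing water bottle, 64 mm diameter, 200 mm tall, 0.5 kg. Origin: centre of the underside. Leave standing.
- flask: Bystander: standing green glass tea flask, 68 mm diameter, 170 mm tall. Origin: centre of the underside. Leave standing.
- carton: Bystander: small carton 45 x 45 x 50 mm high, among the blanks. Origin: centre of the underside. Leave it upright.
Things that resemble listed ones, but are neither listed nor needed, are in the scene too. Leave any blue look-alike of the blank2 alone.

How it is judged:
By the outcome, as a careful person would: the job done as asked, in the order asked, and still so for the second after the job is handed in, with the robot touching nothing.
Of blank1, blank2, blank3, blank4 only 2 to 4 are there at a start; the rules pass over those that are not, and their reading is None.
At some moment in a run one of blank1, blank2, blank3, blank4 may be knocked a few centimetres aside while the robot is not near it.
Once in a run the grip may slacken for a moment while it holds something.
It also fails if it takes over 210 s, if anything falls off the work surface, if the arm or the gripper's body presses on something with over 40 N, if the wrist force passes 120 N, or if a joint passes its speed limit or range.

## Working session

There is one attempt and no reset: what is moved stays moved. The work goes in short steps, Python scripts to look and compute and a tool call to move; the robot and the scene stay as the last step left them, time stands still between calls to the robot, and variables do not carry over. Pictures are saved under pics/ and viewed, and the job is handed in when it is done.

Besides the shell and the picture viewer there is one more tool, called after ">>>" as name(argument=value, ...) on one line, values as JSON. play_rows: Moves the arm, as the interface text tells. Its arguments: {"type":"object","properties":{"increments":{"type":"string"}},"required":["increments"]}

```bash
mkdir -p pics; ls
python3 - <<'E'
from workcell import sense, read_camera, calibration, job
import cv2
s=sense(); print(s)
for n in("scene","top"):
    im=read_camera(n); cv2.imwrite(f"pics/{n}0.png",im[:,:,::-1]); print(n,calibration(n))
E
```

```text
pics
{'clock': 0.0, 'qpos': array([-1.34722248,  0.53716992, -0.00443063,  1.53883863,  0.00262492,
        1.06730579, -0.07117824]), 'joint_velocities': array([ 7.34280247e-04,  4.97413497e-04, -1.68597769e-05, -1.36249994e-03,
       -1.28644172e-03, -1.02703061e-03,  2.00668984e-03]), 'joint_torque': array([ 2.11336902e-05, -5.70985579e+01,  9.91076566e-01, -2.51598126e+01,
       -5.61970635e-02,  1.78985344e-02,  1.64482653e-04]), 'eef_pos': array([185.57417668, 622.27086261, 212.15021699]), 'tool_rot': array([ 0.5664778 , -0.42300294,  0.56738282,  0.42219446]), 'wrist_force': array([0.59343355, 0.11554759, 0.703067  ]), 'ft_torque': array([ 0.01285203, -0.03930587,  0.04697149]), 'width': 88.13004015197346}
scene {'K': array([[623.89370678,   0.        , 313.08288021],
       [  0.        , 623.89370678, 245.52648882],
       [  0.        ,   0.        ,   1.        ]]), 'eye': array([1320.5748278 , -130.28088864, 1359.46846009]), 'orientation': array([0.70261031, 0.19649565, 0.17873645, 0.66013748])}
top {'K': array([[558.02418589,   0.        , 320.82372553],
       [  0.        , 558.02418589, 242.18120816],
       [  0.        ,   0.        ,   1.        ]]), 'eye': array([ 443.83065767,  -92.79810793, 1207.58310444]), 'orientation': array([-0.69414777, -0.06627672,  0.05019781,  0.715015  ])}
```

View pics/scene0.png

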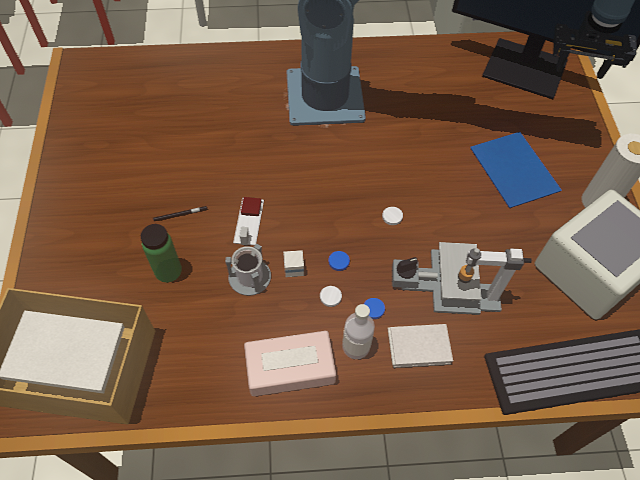

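View pics/top0.png

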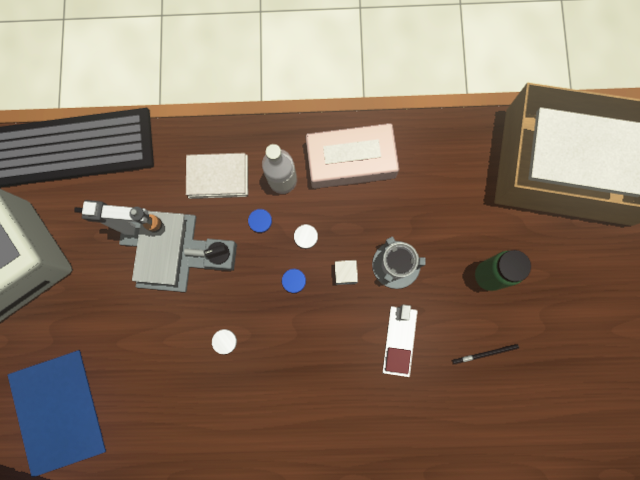

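Candidates for blanks in the top view: white discs at (306,236) and (224,342). Look-alikes are the blue discs at (260,221) and (293,281), and the carton at (346,272) has a white top. The white discs match "plain aluminium". The tray is at (400,341), the magazine at (400,262) and the station at (165,245). Next I measure and check crops.

```bash
cat > h.py <<'E'
import numpy as np, cv2
from scipy.spatial.transform import Rotation as R
from workcell import sense, read_camera, calibration, job
def rot(q): return R.from_quat([q[1],q[2],q[3],q[0]]).as_matrix()
C={n:calibration(n) for n in("scene","top")}
def ray(n,uv):
    c=C[n]; K=c["K"]; p=np.linalg.inv(K)@np.array([uv[0],uv[1],1.])
    return np.array(c["eye"]), rot(c["orientation"])@np.array([p[0],-p[1],-p[2]])
def onz(n,uv,z):
    e,d=ray(n,uv); return e+d*(z-e[2])/d[2]
def proj(n,P):
    c=C[n]; p=rot(c["orientation"]).T@(np.asarray(P,float)-c["eye"]); p=np.array([p[0],-p[1],-p[2]]); q=c["K"]@p; return q[:2]/q[2]
def tri(uvs,uvt):
    e1,d1=ray("scene",uvs); e2,d2=ray("top",uvt)
    A=np.stack([d1,-d2],1); t=np.linalg.lstsq(A,e2-e1,rcond=None)[0]
    a=e1+d1*t[0]; b=e2+d2*t[1]; return (a+b)/2, np.linalg.norm(a-b)
def snap(n,name):
    im=read_camera(n)[:,:,::-1].copy(); cv2.imwrite(f"pics/{name}.png",im); return im
def crop(im,x0,y0,x1,y1,k,name):
    cv2.imwrite(f"pics/{name}.png",cv2.resize(im[y0:y1,x0:x1],None,fx=k,fy=k,interpolation=cv2.INTER_CUBIC))
def blobs(im,mask,amin=60,amax=1e5):
    n,l,s,c=cv2.connectedComponentsWithStats(mask.astype(np.uint8))
    return [(tuple(np.round(c[i],1)),int(s[i,4]),s[i,:4].tolist()) for i in range(1,n) if amin<s[i,4]<amax]
def white(im,lo=170):
    h=cv2.cvtColor(im,cv2.COLOR_BGR2HSV); return (h[...,1]<45)&(h[...,2]>lo)
def red(im):
    b,g,r=[im[...,i].astype(int) for i in range(3)]; return (r>60)&(g<45)&(b<45)&(r>2.2*g)
E
python3 - <<'E'
from h import *
t=cv2.imread("pics/top0.png"); s=cv2.imread("pics/scene0.png")
for n,im in(("top",t),("scene",s)):
    print(n)
    for c,a,bb in blobs(im,white(im)):
        print("w",c,a,bb,np.round(onz(n,c,12),1))
    for c,a,bb in blobs(im,red(im)): 
        if a<3000: print("r",c,a,bb,np.round(onz(n,c,16),1))
crop(t,80,180,280,330,4,"ct_station"); crop(t,270,200,450,390,3,"ct_mag")
crop(s,380,180,540,320,5,"cs_station"); crop(s,210,180,400,320,4,"cs_mag")
E
```

```text
top
w (np.float64(306.7), np.float64(49.0)) 62067 [0, 0, 640, 110] [1095.8  -48.1   12. ]
w (np.float64(587.4), np.float64(150.5)) 7456 [532, 108, 108, 86] [ 829.5 -661.9   12. ]
w (np.float64(352.0), np.float64(151.9)) 3740 [309, 124, 88, 56] [ 845.  -143.4   12. ]
w (np.float64(273.0), np.float64(151.2)) 174 [266, 145, 16, 14] [852.9  33.1  12. ]
w (np.float64(287.7), np.float64(159.7)) 81 [283, 153, 11, 14] [8.32e+02 5.00e-01 1.20e+01]
w (np.float64(216.3), np.float64(174.2)) 2463 [186, 154, 62, 42] [804.1 160.4  12. ]
w (np.float64(15.3), np.float64(250.2)) 1358 [0, 199, 39, 90] [646.7 603.6  12. ]
w (np.float64(88.6), np.float64(207.9)) 156 [82, 202, 14, 13] [736.6 444.7  12. ]
w (np.float64(116.1), np.float64(212.1)) 354 [101, 205, 31, 15] [725.  382.8  12. ]
w (np.float64(159.0), np.float64(251.9)) 2391 [132, 212, 51, 73] [632.9 285.4  12. ]
w (np.float64(305.4), np.float64(235.8)) 440 [294, 224, 24, 24] [658.4 -35.1  12. ]
w (np.float64(400.2), np.float64(258.6)) 144 [384, 242, 34, 35] [ 602.  -238.3   12. ]
w (np.float64(345.8), np.float64(271.1)) 464 [335, 260, 23, 23] [ 57
[... 2212 characters left out ...]
 583.7   12. ]
w (np.float64(113.7), np.float64(456.7)) 215 [99, 451, 24, 15] [1006.8 -515.8   12. ]
w (np.float64(633.4), np.float64(466.7)) 319 [623, 451, 17, 29] [1094.9  564.5   12. ]
w (np.float64(55.8), np.float64(469.4)) 970 [33, 455, 60, 25] [1024.9 -632.3   12. ]
w (np.float64(16.6), np.float64(467.9)) 762 [0, 456, 36, 24] [1016.8 -713.3   12. ]
w (np.float64(575.1), np.float64(475.5)) 865 [508, 469, 117, 11] [1104.5  438.    12. ]
w (np.float64(485.7), np.float64(478.2)) 117 [454, 476, 53, 4] [1098.1  251.9   12. ]
r (np.float64(104.6), np.float64(24.0)) 227 [93, 0, 21, 45] [-332.7 -674.    16. ]
r (np.float64(250.9), np.float64(205.2)) 273 [241, 197, 20, 17] [ 390.2 -221.3   16. ]
```

```bash
python3 -c "
import cv2,numpy as np
a=cv2.imread('pics/ct_station.png');print(a.shape)"
```

```text
(600, 800, 3)
```

View pics/ct_station.png

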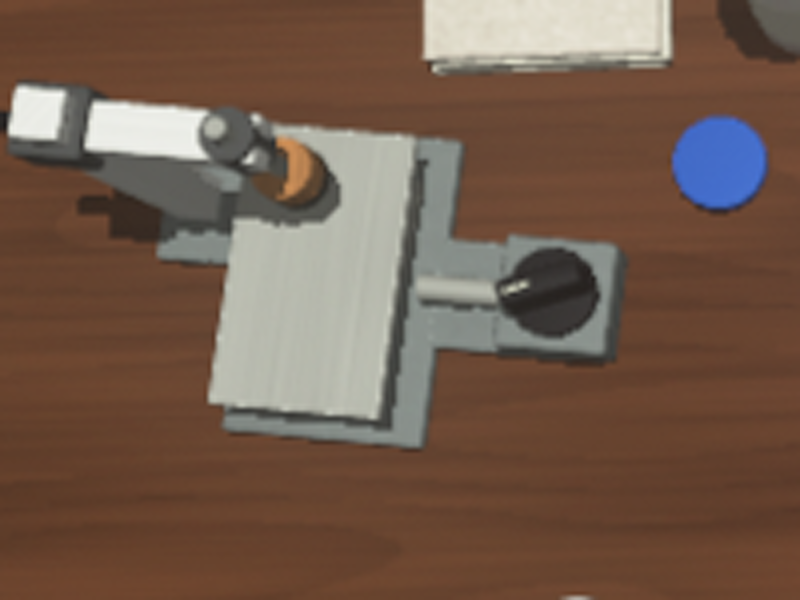

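View pics/ct_mag.png

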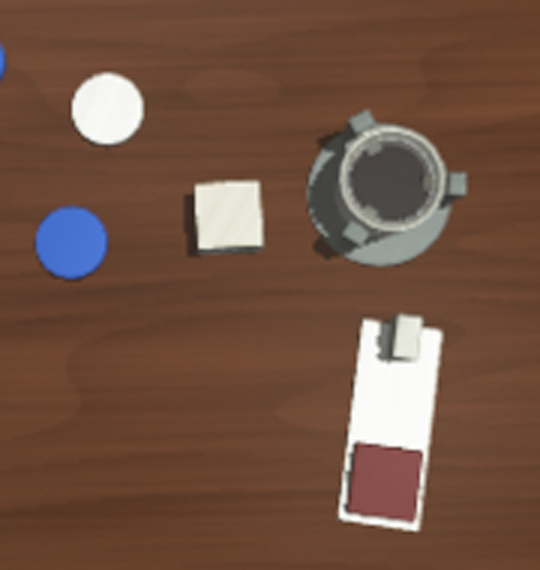

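View pics/cs_station.png

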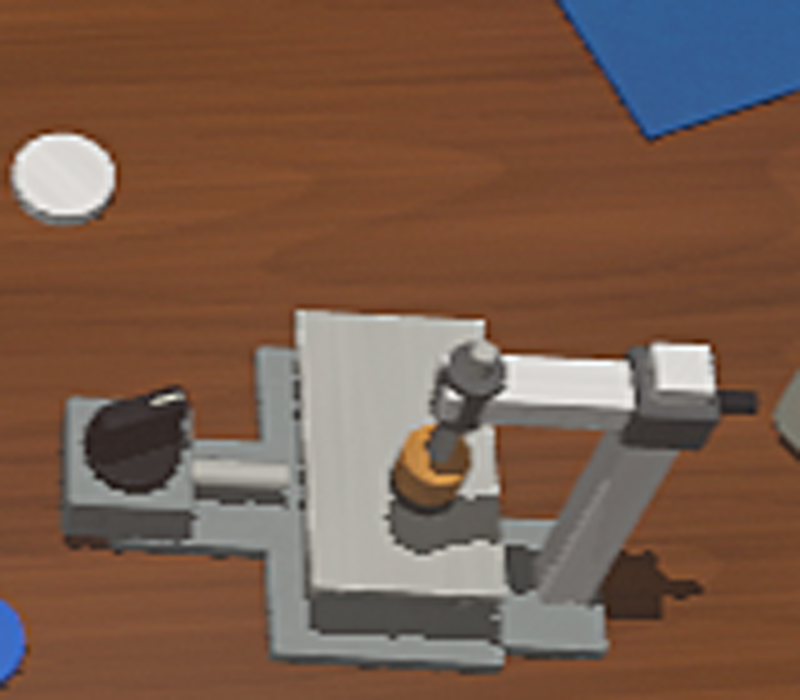

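View pics/cs_mag.png

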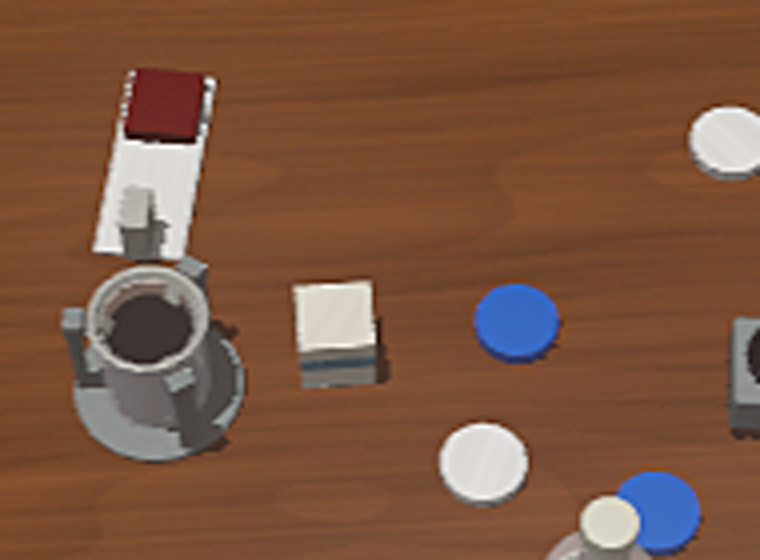

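Run:
```python
from h import *
t=cv2.imread("pics/top0.png"); s=cv2.imread("pics/scene0.png")
T=lambda x,y:(x/4+80-.4,y/4+180-.4); S=lambda x,y:(x/5+380-.4,y/5+180-.4)
for nm,a,b in (("farR",S(506,597),T(415,137)),("nearR",S(297,311),T(382,420)),("nearL",S(487,320),T(210,402)),
  ("coltop a",S(712,344),T(12,85)),):
    pass
# platform corners: scene (297,311)->near,-y ; (487,320)->near,+y ; (315,590) far,-y ; (505,597) far,+y
pairs={"near-y":(S(297,311),T(382,420)),"near+y":(S(487,320),T(210,402)),"far-y":(S(315,590),T(415,137))}
for k,(a,b) in pairs.items(): print(k,*[np.round(v,1) for v in tri(a,b)], np.round(onz("top",b,60),1),np.round(onz("scene",a,60),1))
print("far+y",np.round(onz("scene",S(505,597),60),1))
crop(t,190,230,250,280,12,"k_t"); crop(s,385,250,430,290,12,"k_s")
crop(t,95,185,175,245,10,"st_t"); crop(s,450,235,530,315,7,"st_s")
crop(t,365,230,430,390,5,"tr_t")
```

```text
near-y [555.8 236.5  59.6] 2.3 [555.7 235.2  60. ] [555.8 237.6  60. ]
near+y [567.6 326.9  61.4] 3.8 [567.8 325.4  60. ] [566.4 329.4  60. ]
far-y [705.5 220.6  58.9] 0.6 [705.2 220.   60. ] [706.  220.6  60. ]
far+y [714.9 307.9  60. ]
```

View pics/k_t.png

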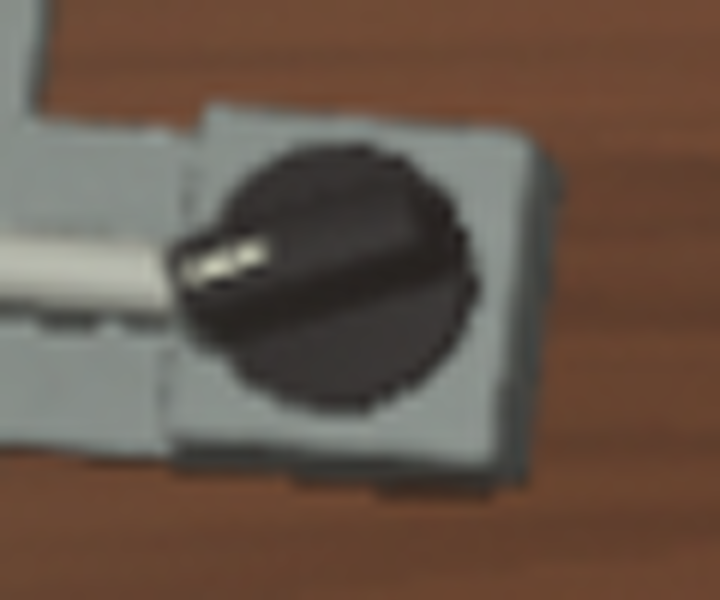

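View pics/k_s.png

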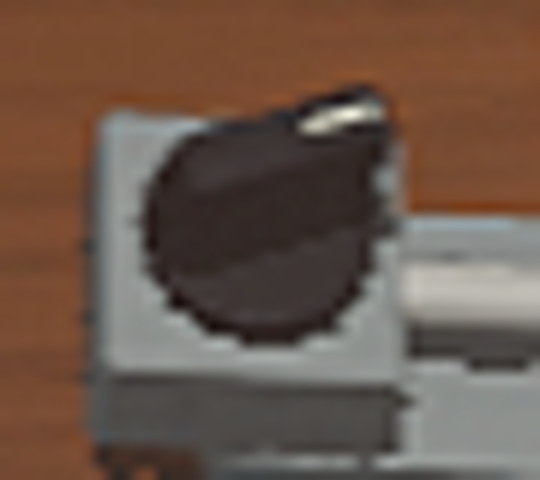

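View pics/st_s.png

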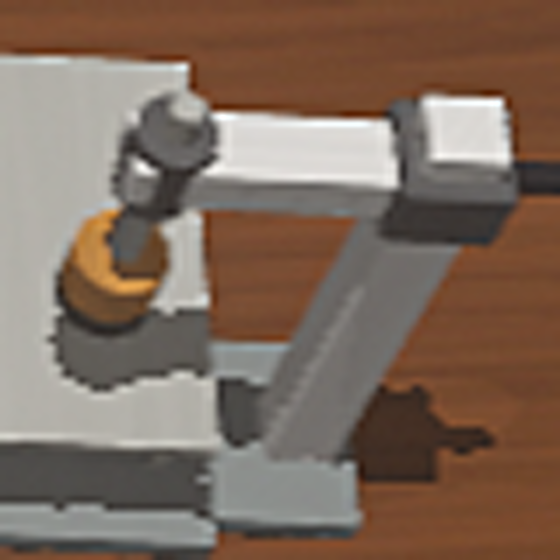

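View pics/tr_t.png

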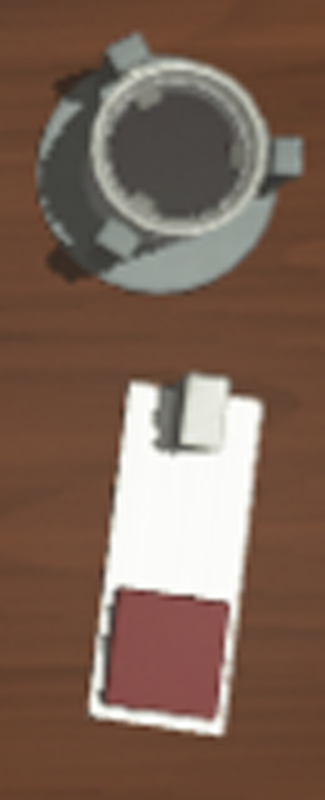

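Run:
```python
from h import *
o=.4
print("mark",tri((340/12+385-o,117/12+250-o),(225/12+190-o,260/12+230-o)))
print("knob disc top",np.round(onz("top",(345/12+190-o,278/12+230-o),58),1), "scene",np.round(onz("scene",(262/12+385-o,222/12+250-o),58),1))
# bar top-face ends in top
for p in((170,245),(210,350),(415,175),(455,250)): print("bar?",np.round(onz("top",(p[0]/12+190-o,p[1]/12+230-o),92),1))
T=lambda x,y:(x/5+365-o,y/5+230-o)
c=[onz("top",T(*p),3)[:2] for p in((130,380),(263,400),(222,735),(90,715))]
c=np.array(c);print("tray",np.round(c,1),c.mean(0)); d=(c[2]+c[3]-c[0]-c[1])/2; print(np.linalg.norm(d),np.degrees(np.arctan2(d[1],d[0])))
# grip top
g=[onz("top",T(*p),45)[:2] for p in((190,373),(229,377),(219,452),(180,447))]; g=np.array(g);print("grip",np.round(g,1),g.mean(0))
# rim
t=cv2.imread("pics/top0.png"); s=cv2.imread("pics/scene0.png")
print("rim top",np.round(onz("top",T(180,147),88),1))
a=onz("top",T(92,147),88);b=onz("top",T(268,147),88);e=onz("top",T(180,57),88);f=onz("top",T(180,237),88);print(np.linalg.norm(a-b),np.linalg.norm(e-f),(a+b)/2,(e+f)/2)
S=lambda x,y:(x/4+210-o,y/4+180-o)
a=onz("scene",S(88,318),88);b=onz("scene",S(211,318),88);e=onz("scene",S(150,265),88);f=onz("scene",S(150,372),88);print(np.linalg.norm(a-b),np.linalg.norm(e-f),(a+b)/2,(e+f)/2)
for p in((125,50),(288,155),(120,238)): print("catch",np.round(onz("top",T(*p),80),1))
crop(s,215,190,285,300,7,"mg_s")
h=cv2.cvtColor(s,cv2.COLOR_BGR2HSV)
for n,im in(("top",t),("scene",s)):
    b,g_,r=[im[...,i].astype(int) for i in range(3)]
    print(n,[x for x in blobs(im,(r>70)&(r>1.6*g_)&(g_<90)&(abs(b-g_)<14),100,900)])
print("carton",np.round(onz("top",(345.8,271.1),50),1),"bottle cap",tri((362.1,310.1),(273,151.2)))
```

```text
mark (array([618.46299088, 159.39517927,  91.78034794]), np.float64(0.44470771017147337))
knob disc top [619.9 145.8  58. ] scene [622.6 148.4  58. ]
bar? [621.3 168.5  92. ]
bar? [603.1 161.6  92. ]
bar? [632.  126.8  92. ]
bar? [618.9 120.   92. ]
tray [[ 502.4 -213.7]
 [ 492.2 -270. ]
 [ 353.3 -245.1]
 [ 362.9 -190.2]] [ 427.6866451  -229.74037461]
141.2857890137405 170.14357825985897
grip [[ 502.5 -234.4]
 [ 500.4 -250.3]
 [ 469.8 -244.6]
 [ 472.3 -228.7]] [ 486.24221078 -239.48547572]
rim top [ 591.1 -229.8   88. ]
70.76608185208093 73.25732443278677 [ 591.06821853 -229.74131128   88.        ] [ 591.26165546 -229.77934167   88.        ]
71.88748803472481 72.0268262975348 [ 592.38784245 -227.66733302   88.        ] [ 592.2874768  -227.38278664   88.        ]
catch [ 632.8 -210.4   80. ]
catch [ 587.5 -274.2   80. ]
catch [ 555.8 -204.7   80. ]
top [((np.float64(397.7), np.float64(360.2)), 510, [386, 348, 25, 25])]
scene [((np.float64(33.9), np.float64(22.4)), 377, [20, 0, 28, 47]), ((np.float64(103.8), np.float64(21.3)), 363, [93, 0, 21, 45]), ((np.float64(10.5), np.float64(51.6)), 384, [0, 22, 25, 52]), ((np.float64(4.5), np.float64(115.9)), 172, [0, 101, 12, 26]), ((np.float64(250.7), np.float64(205.1)), 285, [241, 197, 20, 17])]
carton [ 574.2 -119.4   50. ] bottle cap (array([789.3332547 ,  13.767487  , 197.95593993]), np.float64(0.5759081369127653))
```

View pics/mg_s.png

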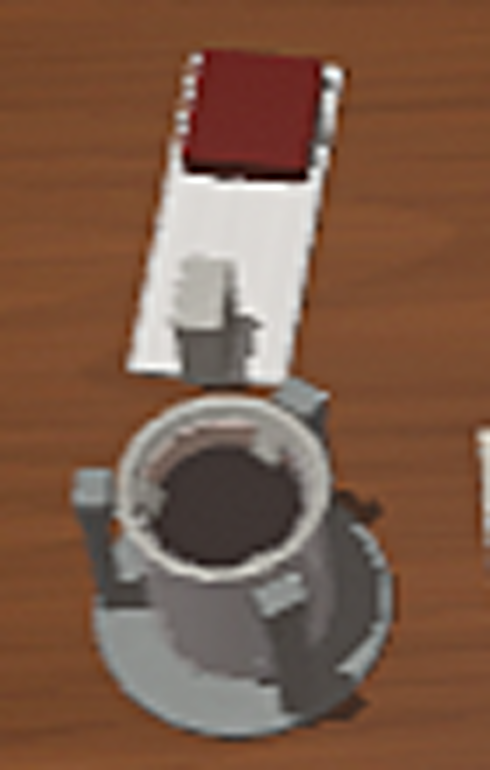

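```bash
cat >> h.py <<'E'
def state(s=None):
    s=s or sense(); M=rot(s["tool_rot"]); return np.array(s["eef_pos"]),M,s
def goto(x,y,z,jaw=None):
    p,M,s=state(); d=M.T@(np.array([x,y,z])-p)/1000
    ang=np.degrees(np.arctan2(M[1,2],M[0,2]))
    out=f"shift {np.round(d,4)}"
    if jaw is not None:
        for k in(0,180):
            t=-((jaw+k-ang+180)%360-180)
            out+=f" turn {t:.1f}"
    print(out)
def st():
    p,M,s=state(); print("t",round(s["clock"],2),"p",np.round(p,1),"jaw",round(np.degrees(np.arctan2(M[1,2],M[0,2])),1),"F",np.round(s["wrist_force"],1),"w",round(s["width"],1),"q",np.round(s["qpos"],2))
E
python3 - <<'E'
from h import *
st(); p,M,s=state(); print(np.round(M,3))
goto(437.5,144,120,0); goto(437.5,144,120,60)
E
```

```text
t 0.1 p [185.6 622.3 212.2] jaw 73.4 F [-0.4  0.2 -0.6] w 88.3 q [-1.35  0.54 -0.    1.54  0.    1.07 -0.07]
[[-0.    -0.958  0.286]
 [-0.002  0.286  0.958]
 [-1.    -0.    -0.002]]
shift [ 0.0929 -0.378  -0.3863] turn 73.4 turn -106.6
shift [ 0.0929 -0.378  -0.3863] turn 13.4 turn -166.6
```

>>> play_rows(increments="0.093 -0.378 -0.386 73.4 -1;0.093 -0.378 -0.386 73.4 -1;0.093 -0.378 -0.386 73.4 -1;0.093 -0.378 -0.386 73.4 -1;0.093 -0.378 -0.386 73.4 -1;0.093 -0.378 -0.386 73.4 -1;0.093 -0.378 -0.386 73.4 -1;0.093 -0.378 -0.386 73.4 -1;0.093 -0.378 -0.386 73.4 -1;0.093 -0.378 -0.386 73.4 -1;0.093 -0.378 -0.386 73.4 -1;0.093 -0.378 -0.386 73.4 -1")

```text
clock: 1.6
eef_pos: [437.1, 146.5, 120.1]
tool_rot: [0.707, -0.001, 0.707, 0.001]
wrist_force: [0.5, -0.1, 0.0]
width: 88.0
```

Run:
```python
from h import *
st()
s=snap("scene","s1")
for c,a,bb in blobs(s,white(s),150,700): print("w",c,a,np.round(onz("scene",c,12),1))
goto(437.5,144,8,0)
```

```text
t 1.6 p [437.1 146.5 120.1] jaw 0.2 F [ 0.5 -0.1  0. ] w 88.0 q [-0.73  0.38  0.38  2.12 -0.22  0.68 -0.21]
w (np.float64(373.1), np.float64(29.6)) 521 [-264.9  174.2   12. ]
w (np.float64(3.8), np.float64(57.6)) 168 [-202.  -965.1   12. ]
w (np.float64(390.7), np.float64(214.6)) 214 [438.3 139.7  12. ]
w (np.float64(247.2), np.float64(227.3)) 553 [ 455.3 -231.9   12. ]
w (np.float64(293.1), np.float64(258.6)) 304 [ 554.3 -119.3   12. ]
w (np.float64(492.9), np.float64(255.9)) 240 [576.4 378.9  12. ]
w (np.float64(330.4), np.float64(295.0)) 328 [660.1 -34.7  12. ]
w (np.float64(351.8), np.float64(326.6)) 167 [744.9   8.7  12. ]
w (np.float64(631.6), np.float64(432.6)) 471 [1025.8  583.7   12. ]
w (np.float64(113.7), np.float64(456.7)) 215 [1006.8 -515.8   12. ]
w (np.float64(633.4), np.float64(466.7)) 318 [1094.9  564.5   12. ]
shift [ 0.1121 -0.0025  0.0003] turn 0.2 turn -179.8
```

>>> play_rows(increments="0.05 -0.002 0.0005 0 -1;0.1 -0.002 0.0005 0 -1;0.112 -0.002 0.0005 0 -1;0.112 -0.002 0.0005 0 -1;0.112 -0.002 0.0005 0 -1;0.112 -0.002 0.0005 0 1;0.112 -0.002 0.0005 0 1;0.112 -0.002 0.0005 0 1;0.112 -0.002 0.0005 0 1;0.112 -0.002 0.0005 0 1;0.112 -0.002 0.0005 0 1;0.112 -0.002 0.0005 0 1")

```text
clock: 3.15
eef_pos: [438.2, 142.9, 8.0]
tool_rot: [0.707, -0.0, 0.707, -0.0]
wrist_force: [1.0, -0.1, -0.7]
width: 20.3
```

Run:
```python
from h import *
st()
```

```text
t 3.15 p [438.2 142.9   8. ] jaw -0.0 F [ 1.  -0.1 -0.7] w 20.3 q [-0.62  0.6   0.26  2.15 -0.35  0.43 -0.08]
```

Run:
```python
from h import *
s=snap("scene","s2"); t=snap("top","t2"); st()
crop(s,330,150,470,260,5,"c2s"); crop(t,170,290,280,390,6,"c2t")
```

```text
t 3.25 p [438.2 142.9   8. ] jaw -0.0 F [-0.5 -0.6 -0.6] w 12.6 q [-0.62  0.6   0.26  2.15 -0.35  0.43 -0.08]
```

View pics/c2s.png

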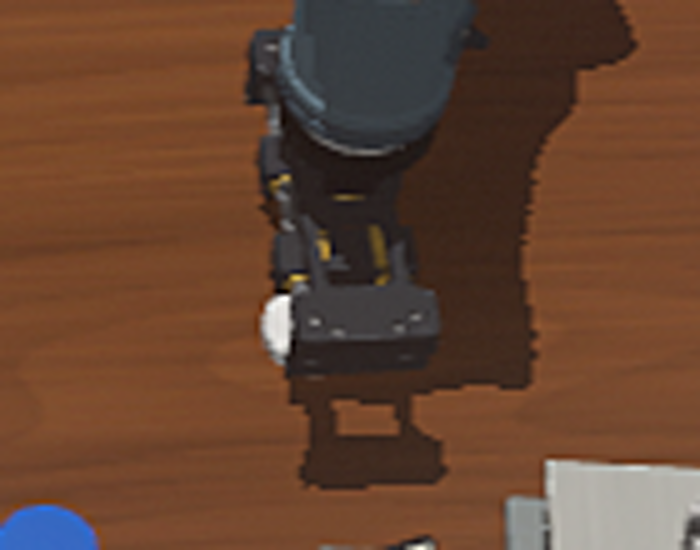

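View pics/c2t.png

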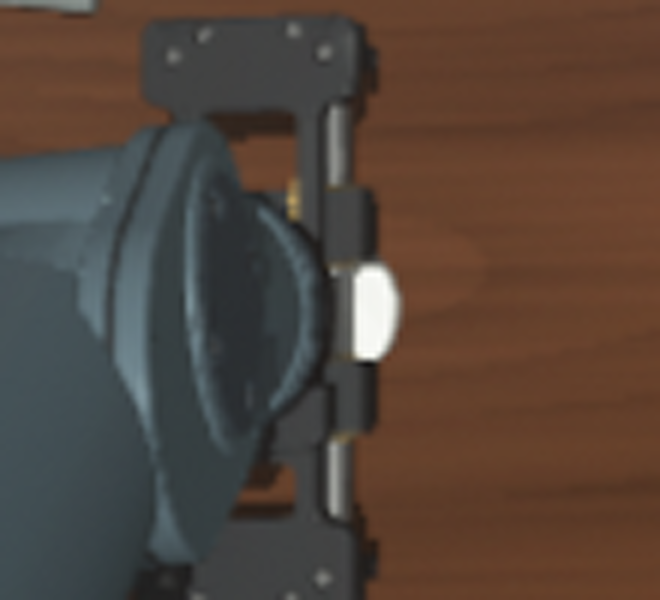

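>>> play_rows(increments="0 0 0 0 -1;0 0 0 0 -1;0 0 0 0 -1;0 0 0 0 -1;0 0 0 0 -1;0 0 0 0 -1;0 0 0 0 -1;0 0 0 0 -1")

```text
clock: 4.25
eef_pos: [438.2, 143.0, 8.0]
tool_rot: [0.707, 0.0, 0.707, -0.0]
wrist_force: [-0.8, 0.1, 0.7]
width: 87.8
```

>>> play_rows(increments="-0.05 0 0 0 -1;-0.1 0.05 0 0 -1;-0.1 0.1 0 0 -1;-0.1 0.1 0 0 -1")

```text
clock: 4.75
eef_pos: [438.1, 248.4, 108.9]
tool_rot: [0.708, -0.001, 0.706, 0.004]
wrist_force: [-0.5, -0.0, -0.3]
width: 88.3
```

Run:
```python
from h import *
s=snap("scene","s3"); t=snap("top","t3"); st()
for n,im in(("scene",s),("top",t)):
  for c,a,bb in blobs(im,white(im),150,700): print(n,c,a,bb,np.round(onz(n,c,12),1))
crop(s,330,150,470,260,5,"c3s"); crop(t,170,290,280,390,6,"c3t")
crop(cv2.imread("pics/s1.png"),330,150,470,260,5,"c1s")
```

```text
t 4.85 p [437.8 243.  107.8] jaw 0.1 F [1.1 0.4 0.4] w 88.1 q [-0.9   0.46  0.38  2.03 -0.26  0.7  -0.35]
scene (np.float64(3.8), np.float64(57.6)) 168 [0, 42, 13, 25] [-202.  -965.1   12. ]
scene (np.float64(392.4), np.float64(214.4)) 262 [383, 207, 20, 16] [438.  144.2  12. ]
scene (np.float64(247.2), np.float64(227.3)) 554 [233, 211, 29, 34] [ 455.3 -231.9   12. ]
scene (np.float64(293.2), np.float64(258.6)) 303 [284, 251, 20, 17] [ 554.3 -119.    12. ]
scene (np.float64(492.9), np.float64(255.9)) 240 [479, 251, 28, 11] [576.4 378.9  12. ]
scene (np.float64(330.4), np.float64(295.0)) 328 [320, 286, 22, 19] [660.1 -34.7  12. ]
scene (np.float64(351.8), np.float64(326.5)) 168 [345, 314, 16, 23] [744.6   8.7  12. ]
scene (np.float64(631.6), np.float64(432.6)) 470 [620, 418, 20, 32] [1025.8  583.7   12. ]
scene (np.float64(113.7), np.float64(456.7)) 215 [99, 451, 24, 15] [1006.8 -515.8   12. ]
scene (np.float64(633.4), np.float64(466.7)) 319 [623, 451, 17, 29] [1094.9  564.5   12. ]
top (np.float64(273.0), np.float64(151.2)) 174 [266, 145, 16, 14] [852.9  33.1  12. ]
top (np.float64(88.6), np.float64(207.9)) 156 [82, 202, 14, 13] [736.6 444.7  12. ]
top (np.float64(116.1), np.float64(212.1)) 354 [101, 205, 31, 15] [725.  382.8  12. ]
top (np.float64(305.4), np.float64(235.8)) 440 [294, 224, 24, 24] [658.4 -35.1  12. ]
top (np.float64(345.8), np.float64(271.1)) 464 [335, 260, 23, 23] [ 578.5 -120.3   12. ]
top (np.float64(223.5), np.float64(341.4)) 472 [212, 329, 24, 25] [436.7 143.8  12. ]
```

View pics/c3s.png

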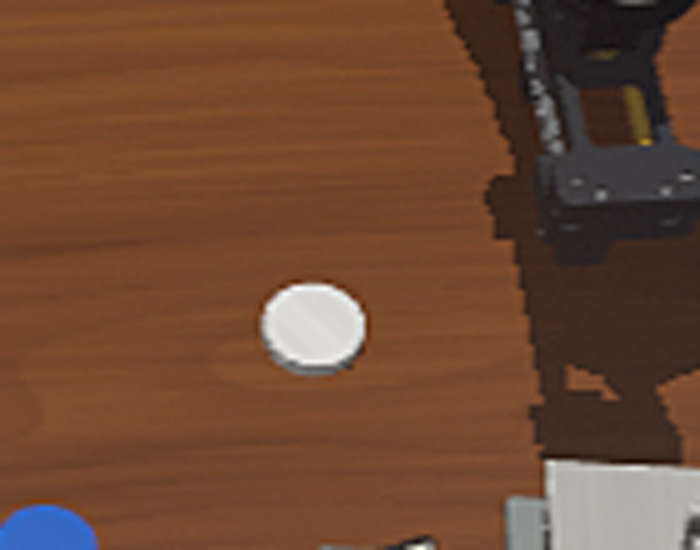

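View pics/c1s.png

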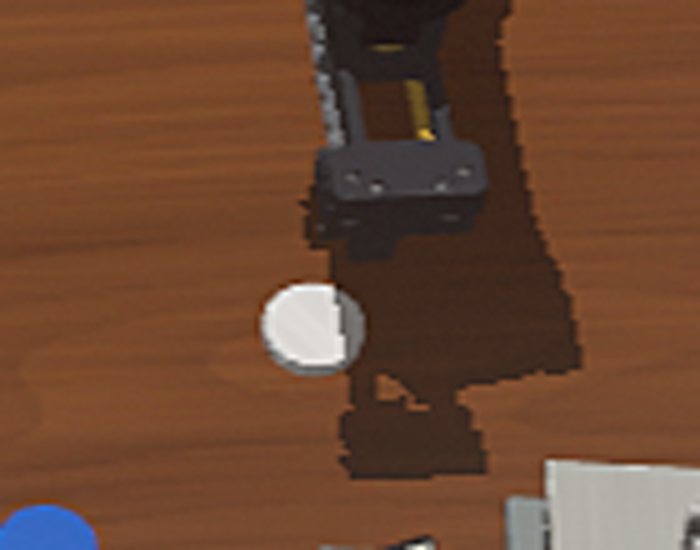

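The blank has not moved: it is still at scene (392,214), so the open finger tips ride higher than the TCP (an arc linkage) and closed above it. I'll retry lower.

Run:
```python
from h import *
goto(437.4,144,40,0)
```

```text
shift [ 0.0679 -0.099  -0.0005] turn 0.1 turn -179.9
```

>>> play_rows(increments="0 -0.05 -0.0005 0 -1;0 -0.099 -0.0005 0 -1;0 -0.099 -0.0005 0 -1;0.05 -0.099 -0.0005 0 -1;0.1 -0.099 -0.0005 0 -1;0.1045 -0.099 -0.0005 0 -1;0.1045 -0.099 -0.0005 0 -1;0.1045 -0.099 -0.0005 0 0.2;0.1045 -0.099 -0.0005 0 1;0.1045 -0.099 -0.0005 0 1;0.1045 -0.099 -0.0005 0 1;0.1045 -0.099 -0.0005 0 1")

```text
clock: 6.35
eef_pos: [437.7, 144.0, 3.6]
tool_rot: [0.707, 0.0, 0.707, 0.0]
wrist_force: [-0.1, -0.1, -0.1]
width: 40.4
```

>>> play_rows(increments="0 0 0 0 1;0 0 0 0 1;0 0 0 0 1;0 0 0 0 1")

```text
clock: 6.85
eef_pos: [437.7, 144.0, 3.5]
tool_rot: [0.707, 0.0, 0.707, -0.0]
wrist_force: [-0.3, -0.3, 0.0]
width: 1.1
```

Run:
```python
from h import *
st()
```

```text
t 6.85 p [437.7 144.    3.5] jaw -0.0 F [-0.3 -0.3  0. ] w 1.1 q [-0.63  0.61  0.27  2.15 -0.38  0.42 -0.06]
```

Run:
```python
from h import *
s=snap("scene","s4"); t=snap("top","t4"); st()
crop(s,330,150,470,260,5,"c4s"); crop(t,170,290,280,390,6,"c4t")
for P in ((437.7,144,3.5),(437.7,144,12),): print(proj("scene",P),proj("top",P))
```

```text
t 6.95 p [437.7 144.    3.5] jaw -0.0 F [ 0.2  0.2 -0.1] w 0.1 q [-0.63  0.61  0.27  2.15 -0.38  0.42 -0.06]
[391.91629662 216.1316845 ] [224.203187   340.87176771]
[392.29881998 214.32186223] [223.41785437 340.91433844]
```

View pics/c4s.png

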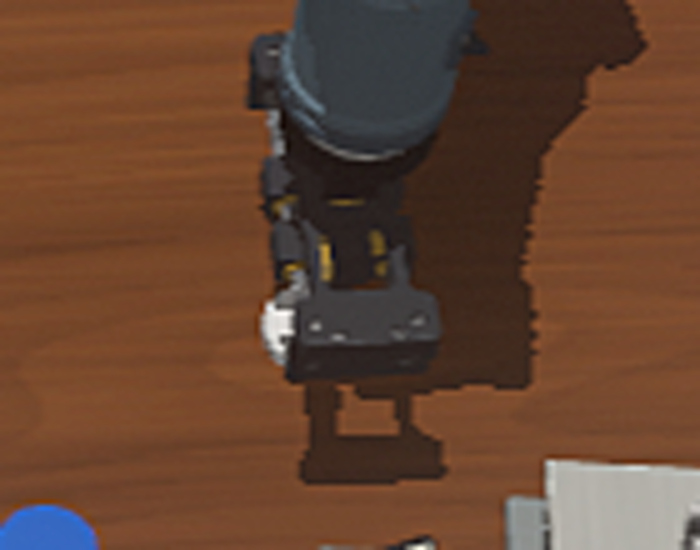

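View pics/c4t.png

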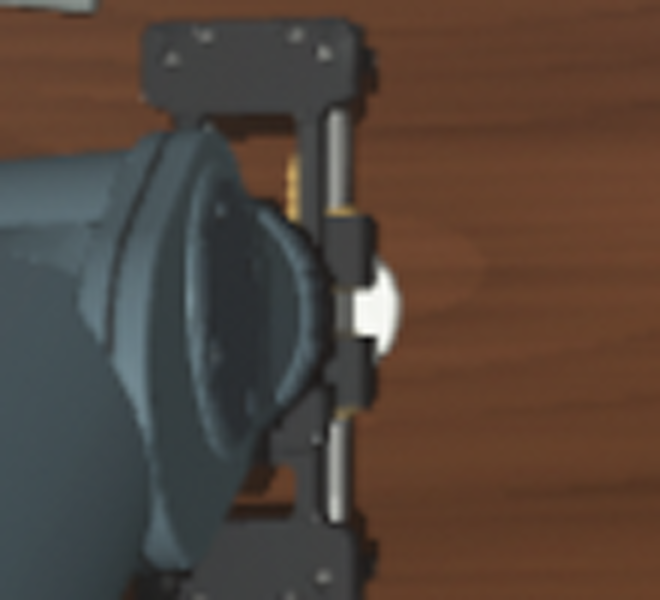

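>>> play_rows(increments="0.001 0 0 0 1;0.002 0 0 0 1;0.003 0 0 0 1;0.003 0 0 0 1")

```text
clock: 7.45
eef_pos: [437.6, 144.0, 0.4]
tool_rot: [0.707, 0.0, 0.707, -0.0]
wrist_force: [-0.4, 0.3, -0.2]
width: 0.7
```

>>> play_rows(increments="0.001 0 0 0 1;0.002 0 0 0 1;0.003 0 0 0 1;0.003 0 0 0 1")

```text
clock: 7.95
eef_pos: [437.7, 143.9, -2.6]
tool_rot: [0.707, -0.0, 0.707, -0.0]
wrist_force: [-0.4, -0.6, -0.2]
width: 0.3
```

>>> play_rows(increments="-0.05 0 0 0 1;-0.1 0 0 -11 1;-0.1 0 0 -22 1;-0.1 0 0 -33 1;-0.1 0 0 -44 1;-0.1 0 0 -55 1;-0.1 0 0 -66 1;-0.1 0 0 -77 1;-0.1 0 0 -88 1;-0.1 0 0 -90 1;-0.1 0 0 -90 1;-0.1 0 0 -90 1")

```text
clock: 9.45
eef_pos: [437.6, 143.9, 97.5]
tool_rot: [0.5, -0.5, 0.5, 0.5]
wrist_force: [-0.7, -0.4, -0.2]
width: 0.4
```

Run:
```python
from h import *
s=snap("scene","s5"); t=snap("top","t5"); st()
p=sense()["eef_pos"]; a=proj("scene",p); b=proj("top",p); print(a,b)
crop(s,330,130,470,250,5,"c5s"); crop(t,170,270,280,390,5,"c5t"); print((a-[330,130])*5,(b-[170,270])*5)
```

```text
t 9.55 p [437.7 144.   97.5] jaw 89.9 F [-0.2  0.4  1. ] w 0.5 q [-0.41  0.4  -0.    2.11  0.    0.63  1.15]
[396.33479172 195.14874351] [214.86408832 341.3966069 ]
[331.67395859 325.74371754] [224.3204416 356.9830345]
```

View pics/c5s.png

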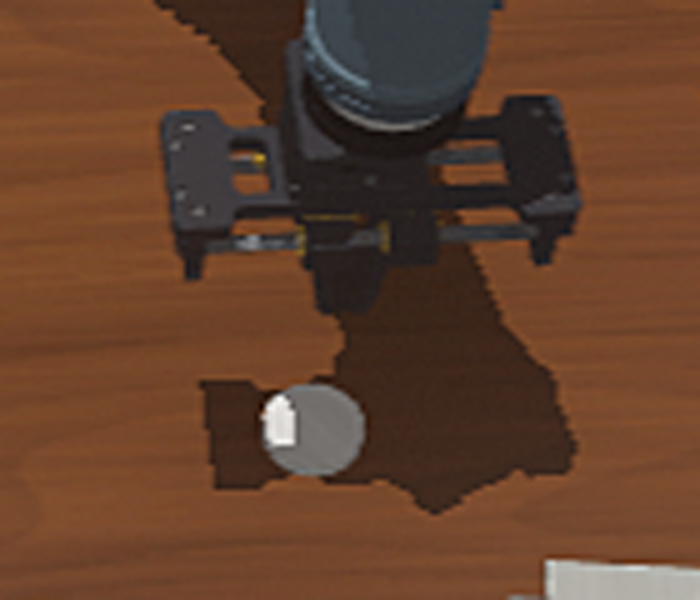

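View pics/c5t.png

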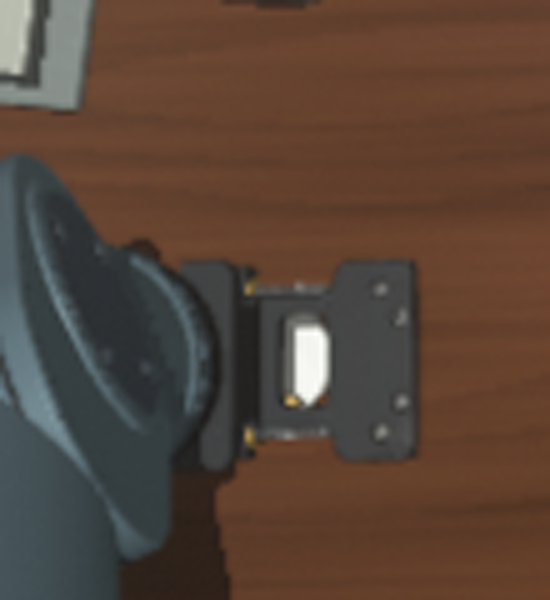

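>>> play_rows(increments="0.05 0 0 0 1;0.1 0 0 0 1;0.105 0 0 0 1;0.107 0 0 0 1;0.109 0 0 0 1;0.109 0 0 0 1")

```text
clock: 10.3
eef_pos: [438.7, 144.3, -10.3]
tool_rot: [0.501, -0.5, 0.499, 0.5]
wrist_force: [-0.0, -1.0, -0.3]
width: 0.4
```

Run:
```python
from h import *
st()
s=snap("scene","s6"); 
p=sense()["eef_pos"]; a=proj("scene",p); st()
crop(s,330,150,470,270,5,"c6s"); print((a-[330,150])*5, sense()["joint_torque"], sense()["ft_torque"])
```

```text
t 10.3 p [438.7 144.3 -10.3] jaw 90.0 F [-0.  -1.  -0.3] w 0.4 q [-0.41  0.62 -0.    2.14  0.01  0.38  1.15]
t 10.35 p [438.5 144.3 -10.4] jaw 90.0 F [-0.7  0.6  0.3] w 0.6 q [-0.41  0.62 -0.    2.14  0.01  0.38  1.15]
[307.21220199 346.61059754] [-1.62769505e-02 -4.68771636e+01  1.17509220e+00 -1.05415919e+01
 -1.81038893e-03  6.80186343e-02 -8.72901928e-04] [-0.04049685 -0.00729769 -0.06792361]
```

View pics/c6s.png

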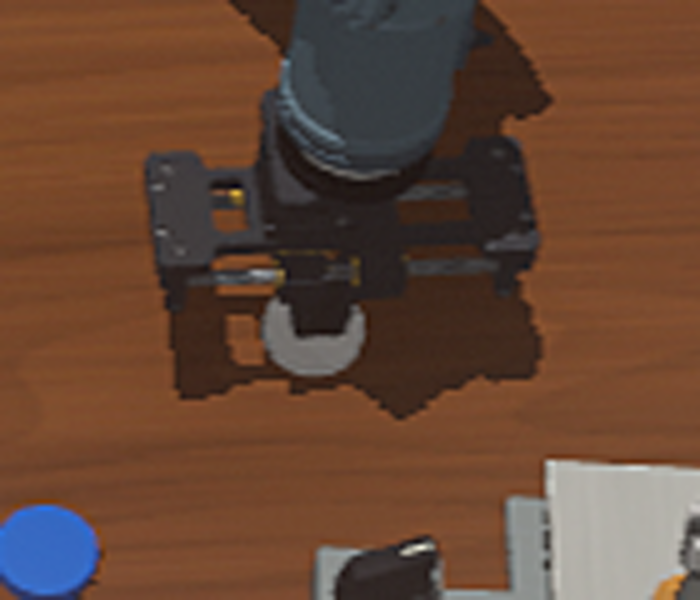

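>>> play_rows(increments="0.001 0 0 0 1;0.002 0 0 0 1;0.003 0 0 0 1;0.003 0 0 0 1")

```text
clock: 10.85
eef_pos: [437.8, 144.0, -13.3]
tool_rot: [0.5, -0.5, 0.5, 0.5]
wrist_force: [-4.0, -1.2, 20.5]
width: 0.5
```

>>> play_rows(increments="-0.05 -0.06 0 0 1;-0.1 -0.08 0 0 1;-0.1 -0.08 0 0 1;-0.1 -0.08 0 0 1;-0.1 -0.08 0 0 1")

```text
clock: 11.48
eef_pos: [515.4, 143.7, 83.9]
tool_rot: [0.499, -0.5, 0.501, 0.501]
wrist_force: [-1.1, -0.2, 0.6]
width: 0.4
```

Run:
```python
from h import *
s=snap("scene","s7"); st(); t=snap("top","t7")
p=np.array(sense()["eef_pos"]); a=proj("scene",p+[0,0,25]); b=proj("top",p+[0,0,25]); print(a,b)
x,y=int(a[0]),int(a[1]); crop(s,x-40,y-40,x+40,y+30,9,"c7s"); print((a-[x-40,y-40])*9)
```

```text
t 11.53 p [515.6 143.7  83.9] jaw 90.0 F [-0.5 -0.4 -1. ] w 0.2 q [-0.35  0.53 -0.01  1.93  0.01  0.68  1.21]
[401.17120424 218.97821671] [213.86898337 301.17195961]
[361.54083819 368.80395038]
```

>>> play_rows(increments="0 0 0 10.7 1;0 0 0 21.4 1;0 0 0 32 1;0 0 0 43 1;0 0 0 53 1;0 0 0 64 1;0 0 0 75 1;0 0 0 86 1;0 0 0 97 1;0 0 0 108 1;0 0 0 119 1;0 0 0 129 1")

```text
clock: 13.08
eef_pos: [516.7, 143.9, 84.7]
tool_rot: [0.667, 0.233, 0.668, -0.234]
wrist_force: [-0.1, 0.1, 0.3]
width: 0.2
```

>>> play_rows(increments="0 0 0 10.7 -1;0 0 0 21.4 -1;0 0 0 32 -1;0 0 0 43 -1;0 0 0 52 -1;0 0 0 52 -1;0 0 0 52 -1;0 0 0 52 -1")

```text
clock: 14.08
eef_pos: [517.6, 144.0, 85.5]
tool_rot: [-0.499, -0.5, -0.5, 0.5]
wrist_force: [-0.0, -0.5, 0.1]
width: 78.4
```

Run:
```python
from h import *
s=snap("scene","s8"); st(); t=snap("top","t8")
p=np.array(sense()["eef_pos"]); a=proj("scene",p+[0,0,25]); b=proj("top",p+[0,0,25]); print(a,b)
x,y=int(a[0]),int(a[1]); crop(s,x-40,y-40,x+40,y+30,9,"c8s"); print((a-[x-40,y-40])*9)
x,y=int(b[0]),int(b[1]); crop(t,x-60,y-40,x+60,y+40,6,"c8t"); print((b-[x-60,y-40])*6)
```

```text
t 14.12 p [517.6 143.9  85.5] jaw -90.1 F [0.1 0.9 0.9] w 82.4 q [-0.94  0.67  0.8   1.96 -0.68  0.8  -1.32]
[401.41472957 219.26789841] [213.63829639 300.21514462]
[363.73256613 362.41108569]
[363.82977836 241.29086772]
```

View pics/c7s.png

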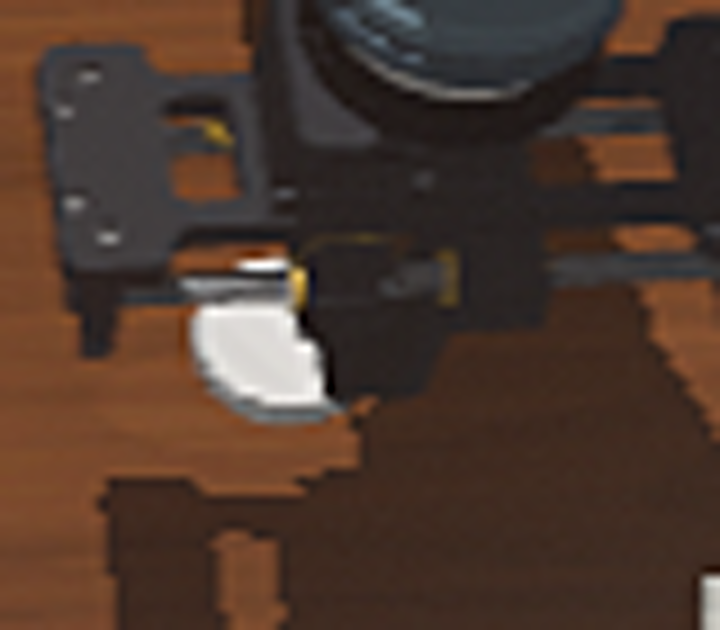

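View pics/c8s.png

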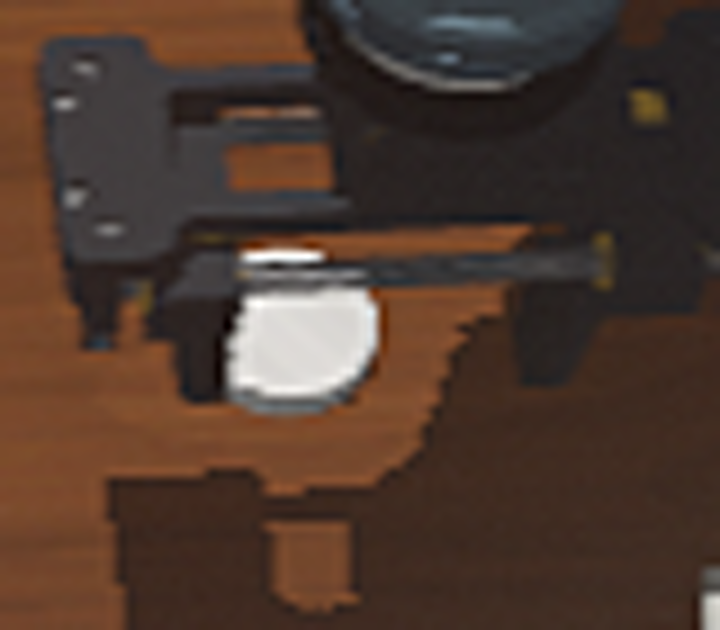

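View pics/c8t.png

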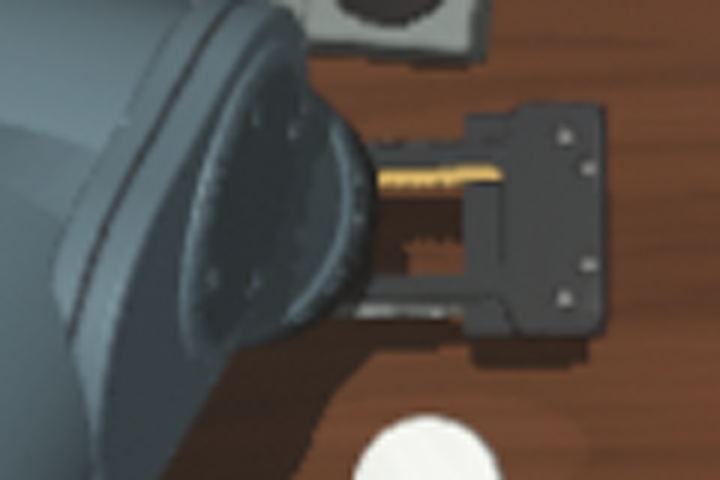

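Run:
```python
from h import *
p=np.array([517.6,143.9,85.5]); a0=np.array([401-40,219-40])
for dz in(0,25):
  for off in((0,0),(0,4.5)):
    print(dz,off,[np.round((proj("scene",p+[off[0]+9,off[1]+sy,dz])-a0)*9) for sy in(-58.7,-41.2,41.2,58.7)])
p=np.array([515.6,143.7,83.9]);a0=np.array([401-40,218-40])
print([np.round((proj("scene",p+[9,sy+4.5,25])-a0)*9) for sy in(-17.5,17.5)])
# body: 64 above tip, 75 x187
t=cv2.imread("pics/t8.png")
p=np.array([517.6,143.9,85.5+25+64]);b0=np.array([213-60,300-40])
for k in(0,-25): print([np.round((proj("top",p+[sx,-93.5,k])-b0)*6) for sx in(-37.5,37.5)])
```

```text
0 (0, 0) [array([139., 452.]), array([204., 449.]), array([508., 433.]), array([572., 430.])]
0 (0, 4.5) [array([156., 451.]), array([221., 448.]), array([524., 433.]), array([589., 429.])]
25 (0, 0) [array([148., 402.]), array([214., 398.]), array([522., 383.]), array([588., 380.])]
25 (0, 4.5) [array([165., 401.]), array([231., 397.]), array([539., 382.]), array([604., 379.])]
[array([317., 399.]), array([448., 392.])]
[array([622., 342.]), array([620.,  99.])]
[array([633., 345.]), array([631., 107.])]
```

The touch shows the true tip sits about 25 mm above the reported TCP z: it made contact with the blank top (12 mm) at reported −12.8. The images agree, and also suggest about +2 mm in y. I'll compensate and retry.

```bash
cat >> h.py <<'E'
OFF=np.array([0,2.5,24.8])   # true = reported + OFF
def go(x,y,z,jaw=None): goto(x,y-2.5,z-24.8,jaw)
E
python3 - <<'E'
from h import *
go(437.5,144,60,-90);go(437.5,144,7,-90)
E
```

```text
shift [ 0.0503 -0.0802  0.0026] turn -0.2 turn 179.8
shift [ 0.1033 -0.0802  0.0027] turn -0.2 turn 179.8
```

>>> play_rows(increments="0 -0.045 0.0025 0 -1;0.03 -0.08 0.0025 0 -1;0.05 -0.08 0.0025 0 -1;0.08 -0.08 0.0025 0 -1;0.1 -0.08 0.0025 0 -1;0.1033 -0.08 0.0025 0 -1;0.1033 -0.08 0.0025 0 -1;0.1033 -0.08 0.0025 0 1;0.1033 -0.08 0.0025 0 1;0.1033 -0.08 0.0025 0 1;0.1033 -0.08 0.0025 0 1;0.1033 -0.08 0.0025 0 1")

```text
clock: 15.68
eef_pos: [437.8, 141.9, -17.6]
tool_rot: [0.499, 0.501, 0.499, -0.501]
wrist_force: [-1.6, -0.2, 3.3]
width: 50.4
```

Run:
```python
from h import *
st()
```

```text
t 15.68 p [437.8 141.9 -17.6] jaw -90.2 F [-1.6 -0.2  3.3] w 50.4 q [-0.87  0.74  0.58  2.17 -0.9   0.49 -1.16]
```

>>> play_rows(increments="0 0 0 0 1;0 0 0 0 1;-0.02 0 0 0 1;-0.05 0 0 0 1;-0.1 0 0 0 1;-0.15 0 0 0 1;-0.16 0 0 0 1;-0.16 0 0 0 1")

```text
clock: 16.68
eef_pos: [437.5, 142.1, 142.0]
tool_rot: [0.499, 0.501, 0.499, -0.501]
wrist_force: [-0.7, 0.3, -0.7]
width: 50.1
```

Run:
```python
from h import *
st(); s=snap("scene","s9"); crop(s,330,120,470,250,5,"c9s"); go(591.7,-228.6,150,-65)
```

```text
t 16.68 p [437.5 142.1 142. ] jaw -90.2 F [-0.7  0.3 -0.7] w 50.1 q [-1.17  0.48  0.96  2.13 -0.55  0.81 -1.44]
shift [0.0161 0.1559 0.3725] turn -25.2 turn 154.8
```

View pics/c9s.png

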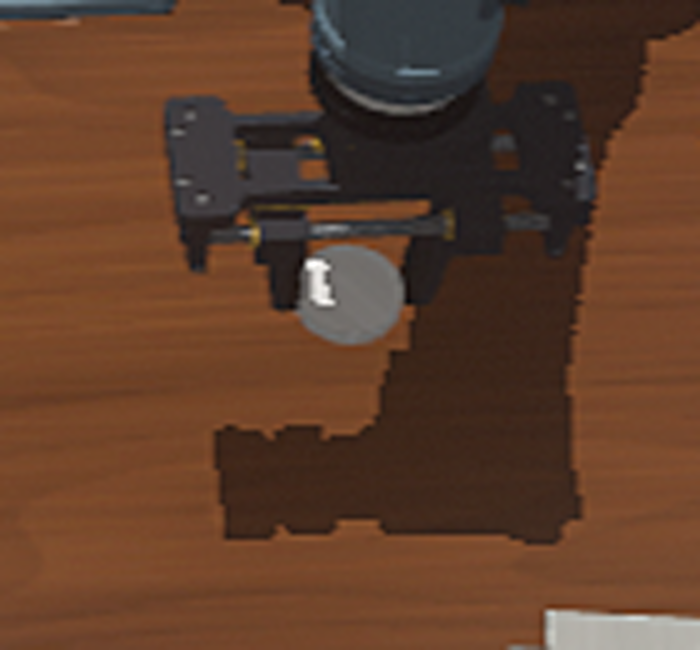

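>>> play_rows(increments="0.016 0.03 0.05 -6 1;0.016 0.05 0.11 -12 1;0.016 0.07 0.17 -18 1;0.016 0.1 0.23 -25.2 1;0.016 0.12 0.29 -25.2 1;0.016 0.14 0.34 -25.2 1;0.016 0.156 0.3725 -25.2 1;0.016 0.156 0.3725 -25.2 1;0.016 0.156 0.3725 -25.2 1;0.016 0.156 0.3725 -25.2 1")

```text
clock: 17.98
eef_pos: [591.9, -229.3, 125.3]
tool_rot: [0.596, 0.38, 0.597, -0.379]
wrist_force: [0.2, -0.2, -1.6]
width: 50.5
```

Run:
```python
from h import *
print(onz("scene",(400-.4,178.4-.4),172))
st(); s=snap("scene","s10"); t=snap("top","t10"); crop(s,190,150,310,280,5,"c10s");crop(t,350,190,450,290,6,"c10t"); go(591.7,-228.6,91,-65)
```

```text
[440.76769272 142.13948455 172.        ]
t 17.98 p [ 591.9 -229.3  125.3] jaw -64.9 F [ 0.2 -0.2 -1.6] w 50.5 q [-0.17  0.72  0.71  1.68 -0.55  0.96 -0.39]
shift [ 0.0598 -0.0011  0.001 ] turn 0.1 turn -179.9
```

View pics/c10s.png

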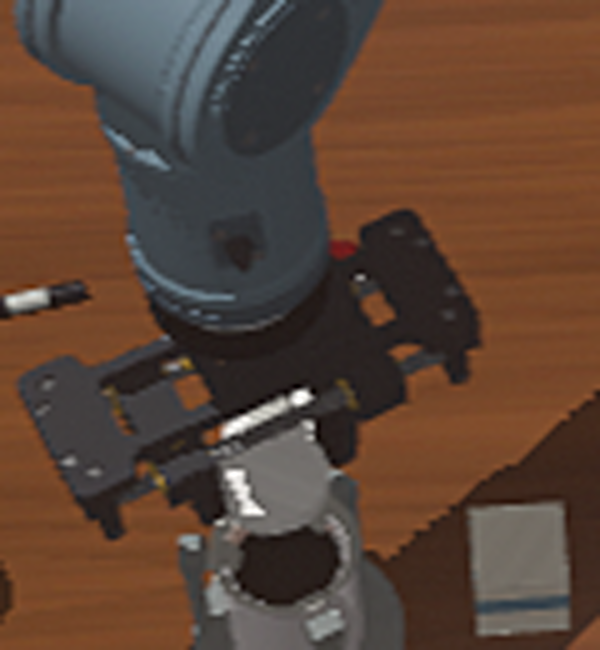

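View pics/c10t.png

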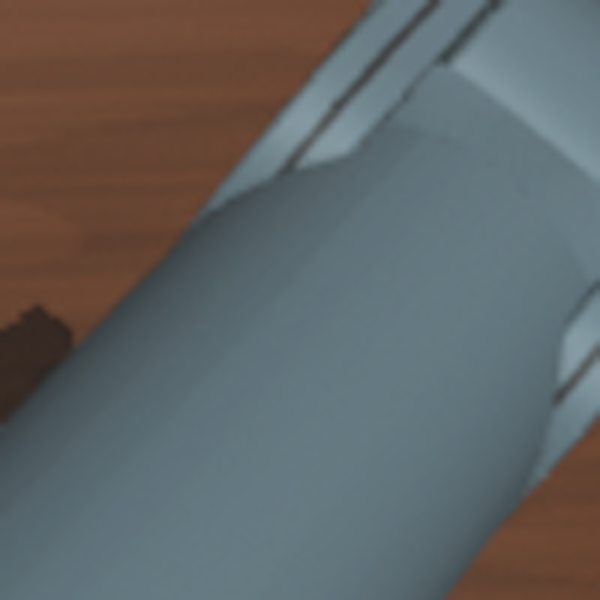

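Run:
```python
from h import *
print(onz("scene",(275/5+190-.4,478/5+150-.4),155), (proj("scene",(591.7,-228.6,155))-[190,150])*5)
```

```text
[ 594.5150479  -227.48897883  155.        ] [270.47037171 470.76056863]
```

Run:
```python
from h import *
go(590,-228.2,90,-65)
```

```text
shift [ 0.0608 -0.0025 -0.0001] turn 0.1 turn -179.9
```

>>> play_rows(increments="0.03 -0.0025 0 0 1;0.045 -0.0025 0 0 1;0.055 -0.0025 0 0 1;0.059 -0.0025 0 0 1;0.061 -0.0025 0 0 1;0.061 -0.0025 0 0 1")

```text
clock: 18.82
eef_pos: [590.5, -232.8, 66.0]
tool_rot: [0.597, 0.38, 0.596, -0.38]
wrist_force: [-1.2, 1.0, 2.1]
width: 50.2
```

Run:
```python
from h import *
s=snap("scene","s11"); st(); crop(s,190,170,310,300,5,"c11s")
```

```text
t 18.88 p [ 590.5 -232.7   66. ] jaw -65.0 F [-1.1  0.4  2.6] w 50.1 q [-0.13  0.79  0.65  1.71 -0.61  0.86 -0.35]
```

View pics/c11s.png

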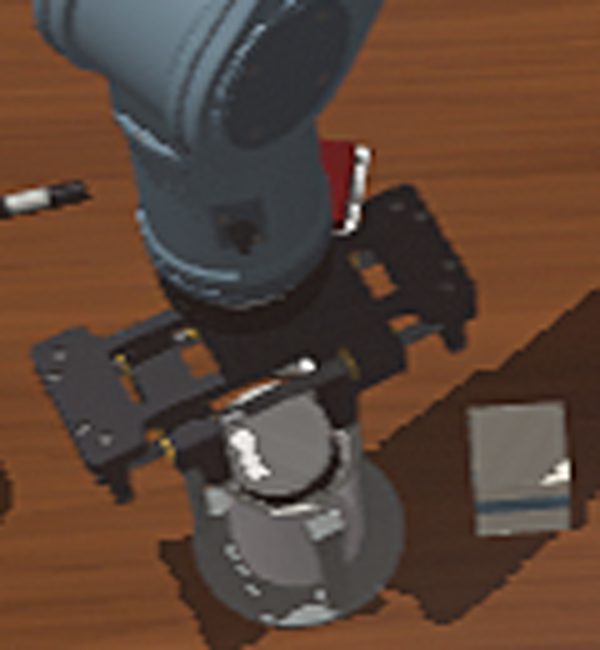

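Run:
```python
from h import *
print(onz("scene",(281/5+190-.4,444/5+170-.4),95), (proj("scene",(591.7,-228.6,95))-[190,170])*5,(proj("scene",(591.7,-228.6,88))-[190,170])*5)
```

```text
[ 594.35699373 -229.84862727   95.        ] [281.63029163 436.91386024] [282.88097388 444.32760051]
```

>>> play_rows(increments="0 0 0 0 0.2;0 0 0 0 -0.3;0 0 0 0 -0.5;0 0 0 0 -1;0 0 0 0 -1;0 0 0 0 -1;-0.03 0 0 0 -1;-0.08 0 0 0 -1;-0.1 0 0 0 -1;-0.1 0 0 0 -1")

```text
clock: 20.12
eef_pos: [590.8, -232.5, 166.2]
tool_rot: [0.597, 0.38, 0.596, -0.38]
wrist_force: [-0.4, 0.5, -1.2]
width: 88.4
```

Run:
```python
from h import *
s=snap("scene","s12"); st(); crop(s,190,170,310,300,5,"c12s"); go(591.7,-228.6,120,-35)
```

```text
t 20.18 p [ 590.  -231.9  164.7] jaw -65.0 F [ 0.8  0.5 -0.6] w 87.7 q [-0.19  0.67  0.74  1.66 -0.52  1.02 -0.41]
shift [0.0695 0.0019 0.0001] turn -30.0 turn 150.0
```

View pics/c12s.png

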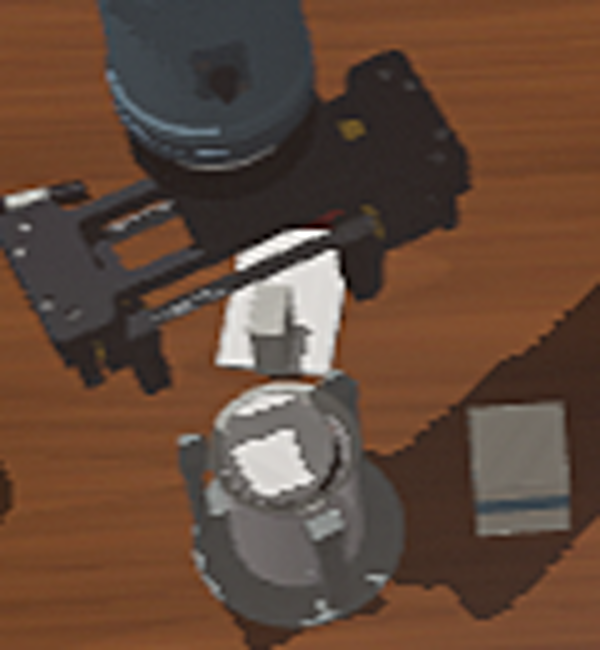

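>>> play_rows(increments="0.03 0.002 0 -10 1;0.05 0.002 0 -20 1;0.06 0.002 0 -30 1;0.065 0.002 0 -30 1;0.065 0.002 0 -30 1;0.065 0.002 0 -30 1;0.065 0.002 0 -30 1;0.065 0.002 0 -30 1;0.065 0.002 0 -30 1")

```text
clock: 21.3
eef_pos: [592.0, -231.5, 100.4]
tool_rot: [0.674, 0.213, 0.674, -0.213]
wrist_force: [0.2, 0.0, 0.8]
width: 1.1
```

Run:
```python
from h import *
s=snap("scene","s13"); st(); crop(s,190,170,310,300,5,"c13s"); go(591.7,-228.6,97,-35); go(591.7,-228.6,69,-35)
```

```text
t 21.35 p [ 592.  -231.5  100.3] jaw -35.0 F [-0.5 -0.7  0.5] w 0.6 q [-0.08  0.71  0.56  1.69 -0.47  0.88  0.06]
shift [ 0.0281  0.0001 -0.0005] turn -0.0 turn 180.0
shift [ 0.0561  0.0001 -0.0005] turn -0.0 turn 180.0
```

View pics/c13s.png

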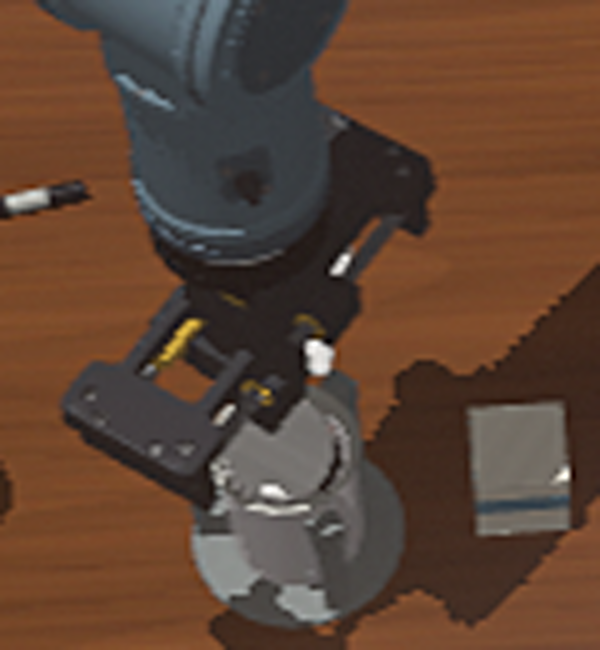

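Blank is in the funnel at crop (275,440) with the shut fingers above it. Pressing down now.

>>> play_rows(increments="0.02 0 0 0 1;0.026 0 0 0 1;0.03 0 0 0 1;0.034 0 0 0 1;0.038 0 0 0 1;0.038 0 0 0 1")

```text
clock: 22.1
eef_pos: [592.0, -230.0, 63.0]
tool_rot: [0.674, 0.213, 0.675, -0.212]
wrist_force: [-2.4, 5.3, 8.5]
width: 0.4
```

>>> play_rows(increments="0.003 0 0 0 1;0.006 0 0 0 1;0.009 0 0 0 1;0.012 0 0 0 1;0.012 0 0 0 1")

```text
clock: 22.72
eef_pos: [591.8, -231.7, 50.1]
tool_rot: [0.674, 0.213, 0.674, -0.213]
wrist_force: [-0.0, -0.8, -0.1]
width: 0.7
```

>>> play_rows(increments="0.003 0 0 0 1;0.005 0 0 0 1;0.007 0 0 0 1;0.007 0 0 0 1")

```text
clock: 23.22
eef_pos: [591.9, -231.9, 43.2]
tool_rot: [0.674, 0.213, 0.674, -0.213]
wrist_force: [0.4, -1.5, 1.3]
width: 0.1
```

>>> play_rows(increments="-0.05 0 0 0 1;-0.1 -0.06 0 0 1;-0.13 -0.12 -0.03 0 1;-0.13 -0.18 -0.03 0 1;-0.13 -0.18 -0.03 0 1;-0.13 -0.18 -0.03 0 1")

```text
clock: 23.98
eef_pos: [463.6, -362.3, 173.3]
tool_rot: [0.674, 0.214, 0.674, -0.213]
wrist_force: [0.6, 0.1, -0.3]
width: 0.0
```

Run:
```python
from h import *
s=snap("scene","s14");t=snap("top","t14"); st(); crop(s,190,190,310,300,5,"c14s"); crop(t,350,210,450,310,6,"c14t")
```

```text
t 24.07 p [ 465.6 -359.8  172.5] jaw -34.9 F [ 1.7  0.8 -0.4] w 0.6 q [ 0.13  0.55  0.63  1.77 -0.39  0.95  0.31]
```

View pics/c14s.png

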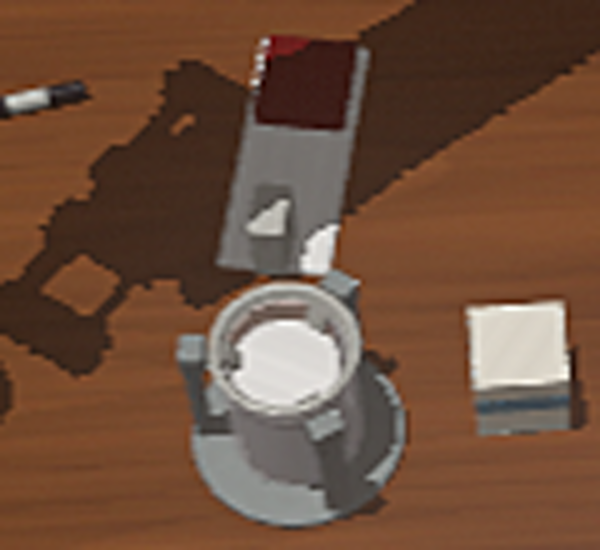

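View pics/c14t.png

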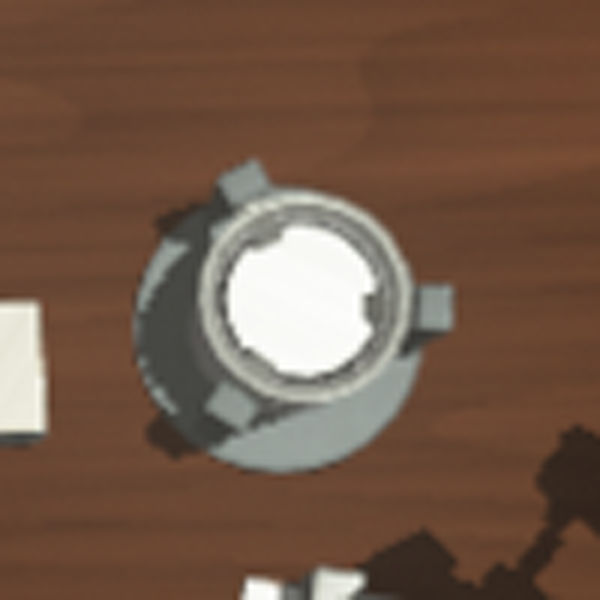

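The blank is seated, with three catch noses over its edge in the top crop at (265,238), (370,305) and (258,358). Next is blank A.

Run:
```python
from h import *
for n,f in(("scene","s14"),("top","t14")):
  im=cv2.imread(f"pics/{f}.png")
  for c,a,bb in blobs(im,white(im),200,560): print(n,c,a,bb,np.round(onz(n,c,12),1))
st(); go(659,-35,130,-60)
```

```text
scene (np.float64(293.2), np.float64(258.6)) 303 [284, 251, 20, 17] [ 554.3 -119.    12. ]
scene (np.float64(492.9), np.float64(255.9)) 240 [479, 251, 28, 11] [576.4 378.9  12. ]
scene (np.float64(246.5), np.float64(262.9)) 324 [232, 254, 27, 19] [ 559.6 -234.8   12. ]
scene (np.float64(330.4), np.float64(295.0)) 328 [320, 286, 22, 19] [660.1 -34.7  12. ]
scene (np.float64(631.6), np.float64(432.6)) 471 [620, 418, 20, 32] [1025.8  583.7   12. ]
scene (np.float64(113.7), np.float64(456.7)) 215 [99, 451, 24, 15] [1006.8 -515.8   12. ]
scene (np.float64(633.4), np.float64(466.7)) 318 [623, 451, 17, 29] [1094.9  564.5   12. ]
top (np.float64(116.1), np.float64(212.1)) 354 [101, 205, 31, 15] [725.  382.8  12. ]
top (np.float64(305.4), np.float64(235.8)) 442 [294, 224, 24, 24] [658.4 -35.1  12. ]
top (np.float64(399.9), np.float64(259.7)) 479 [388, 247, 25, 26] [ 599.6 -237.5   12. ]
top (np.float64(345.9), np.float64(271.1)) 467 [335, 260, 23, 23] [ 578.5 -120.5   12. ]
t 24.07 p [ 465.6 -359.8  172.5] jaw -34.9 F [ 1.7  0.8 -0.4] w 0.6 q [ 0.13  0.55  0.63  1.77 -0.39  0.95  0.31]
shift [ 0.0678  0.3749 -0.0254] turn 25.1 turn -154.9
```

>>> play_rows(increments="0 0.06 0 0 -1;0 0.12 0 0 -1;0 0.18 -0.01 0 -1;0 0.24 -0.02 0 -1;0.02 0.3 -0.0254 10 -1;0.06 0.36 -0.0254 20 -1;0.0678 0.375 -0.0254 25.1 -1;0.0678 0.375 -0.0254 25.1 -1;0.0678 0.375 -0.0254 25.1 -1")

```text
clock: 25.2
eef_pos: [658.1, -40.7, 105.8]
tool_rot: [0.612, 0.353, 0.612, -0.354]
wrist_force: [-1.2, 0.3, 0.5]
width: 87.0
```

Run:
```python
from h import *
st(); s=snap("scene","s15"); crop(s,260,220,410,350,5,"c15s"); go(659,-35,7,-60)
```

```text
t 25.2 p [658.1 -40.7 105.8] jaw -60.0 F [-1.2  0.3  0.5] w 87.0 q [-0.43  0.77  0.66  1.62 -0.55  0.95 -0.63]
shift [ 0.1241  0.0026 -0.0031] turn -0.1 turn 179.9
```

View pics/c15s.png

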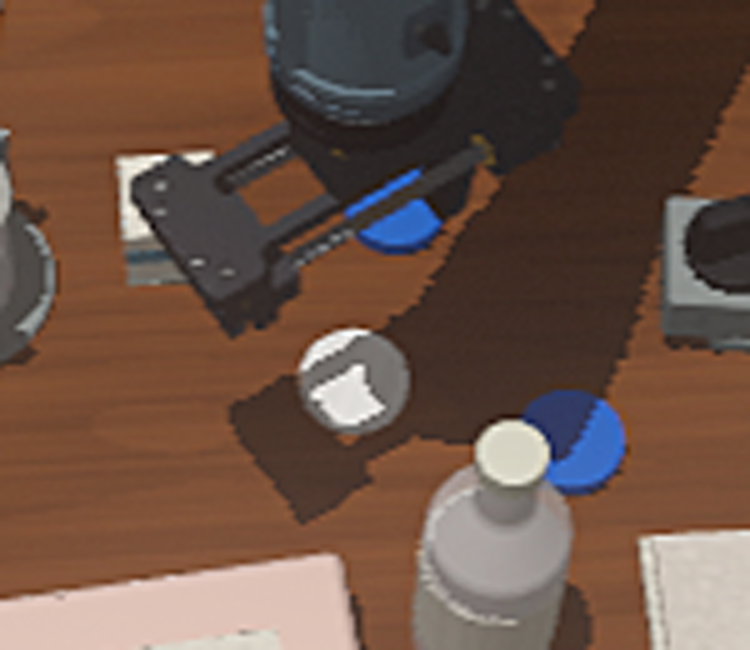

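>>> play_rows(increments="0.05 0.0025 -0.003 0 -1;0.1 0.0025 -0.003 0 -1;0.12 0.0025 -0.003 0 -1;0.124 0.0025 -0.003 0 -1;0.124 0.0025 -0.003 0 -1;0.124 0.0025 -0.003 0 1;0.124 0.0025 -0.003 0 1;0.124 0.0025 -0.003 0 1;0.124 0.0025 -0.003 0 1;0.124 0.0025 -0.003 0 1;0.124 0.0025 -0.003 0 1;0.124 0.0025 -0.003 0 1")

```text
clock: 26.75
eef_pos: [659.2, -36.0, -18.4]
tool_rot: [0.612, 0.354, 0.612, -0.354]
wrist_force: [-0.4, 1.5, 3.6]
width: 50.4
```

>>> play_rows(increments="-0.02 0 0 0 1;-0.06 0 0 0 1;-0.11 0 0 0 1;-0.15 0 0 0 1;-0.16 0 0 0 1;-0.16 0 0 0 1")

```text
clock: 27.5
eef_pos: [659.0, -36.0, 141.7]
tool_rot: [0.612, 0.354, 0.612, -0.354]
wrist_force: [-1.0, -0.1, -1.7]
width: 50.4
```

Run:
```python
from h import *
st(); s=snap("scene","s16"); crop(s,260,200,410,330,5,"c16s"); go(591.7,-228.6,150,-65)
```

```text
t 27.5 p [659.  -36.  141.7] jaw -60.1 F [-1.  -0.1 -1.7] w 50.4 q [-0.46  0.73  0.69  1.6  -0.52  1.01 -0.66]
shift [ 0.0153 -0.155   0.1361] turn 4.9 turn -175.1
```

View pics/c16s.png

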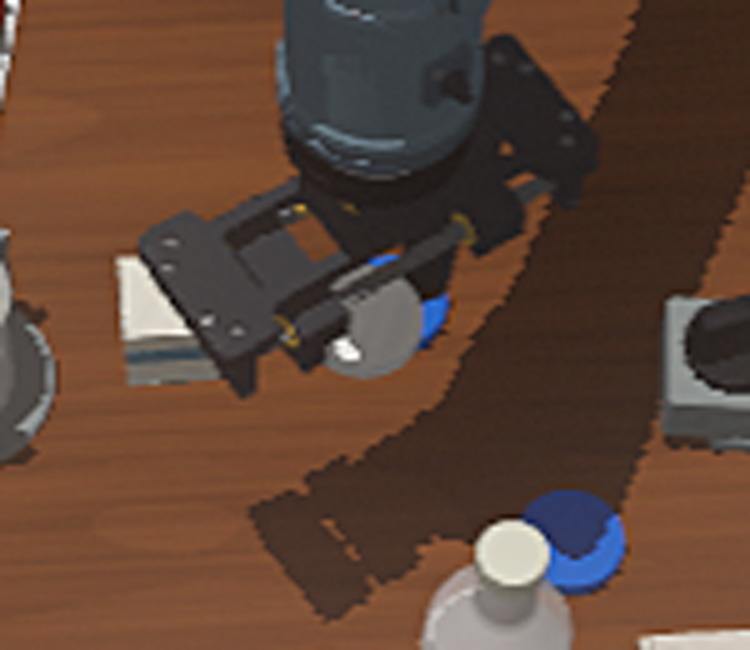

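>>> play_rows(increments="0 -0.045 0.04 2 1;0 -0.09 0.08 4.9 1;0 -0.13 0.115 4.9 1;0.015 -0.155 0.136 4.9 1;0.015 -0.155 0.136 4.9 1;0.015 -0.155 0.136 4.9 1;0.015 -0.155 0.136 4.9 1")

```text
clock: 28.42
eef_pos: [593.3, -229.4, 126.1]
tool_rot: [0.597, 0.379, 0.597, -0.379]
wrist_force: [0.1, 0.5, 0.1]
width: 50.9
```

Run:
```python
from h import *
st(); s=snap("scene","s17"); crop(s,190,150,310,280,5,"c17s"); go(591.7,-228.6,90,-65)
```

```text
t 28.43 p [ 593.3 -229.4  126.1] jaw -64.9 F [0.1 0.5 0.1] w 50.9 q [-0.16  0.71  0.69  1.68 -0.54  0.95 -0.4 ]
shift [ 0.061  -0.0021  0.0007] turn 0.1 turn -179.9
```

View pics/c17s.png

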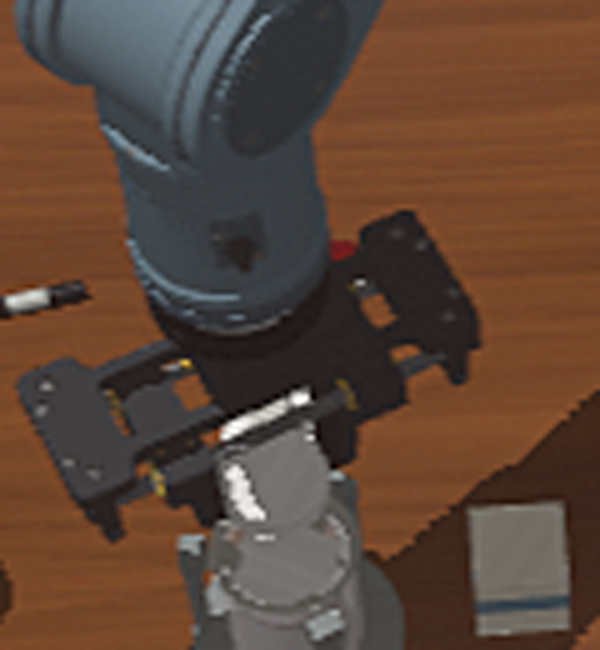

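>>> play_rows(increments="0.03 -0.003 0.0005 0 1;0.045 -0.003 0.0005 0 1;0.055 -0.003 0.0005 0 1;0.06 -0.003 0.0005 0 1;0.061 -0.003 0.0005 0 1;0.061 -0.003 0.0005 0 1;0.061 -0.003 0.0005 0 1")

```text
clock: 29.35
eef_pos: [590.3, -233.2, 65.9]
tool_rot: [0.597, 0.38, 0.596, -0.38]
wrist_force: [0.6, 0.8, -1.0]
width: 50.8
```

Run:
```python
from h import *
st(); s=snap("scene","s18"); crop(s,190,170,310,300,5,"c18s")
```

```text
t 29.35 p [ 590.3 -233.2   65.9] jaw -65.0 F [ 0.6  0.8 -1. ] w 50.8 q [-0.12  0.79  0.64  1.71 -0.6   0.85 -0.36]
```

View pics/c18s.png

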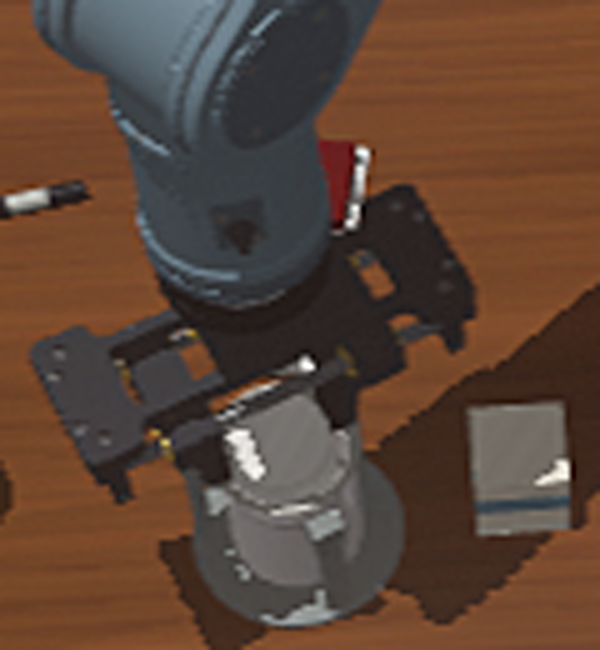

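>>> play_rows(increments="0 0 0 0 0.2;0 0 0 0 -0.3;0 0 0 0 -0.5;0 0 0 0 -1;0 0 0 0 -1;0 0 0 0 -1;-0.03 0 0 0 -1;-0.05 0 0 0 0;-0.05 0.002 0 -10 1;-0.05 0.002 0 -20 1;-0.05 0.002 0 -30 1;-0.05 0.002 0 -30 1")

```text
clock: 30.9
eef_pos: [591.9, -232.4, 115.9]
tool_rot: [0.674, 0.213, 0.674, -0.213]
wrist_force: [-0.8, 0.2, -0.7]
width: 39.8
```

>>> play_rows(increments="0 0 0 0 1;0 0 0 0 1;0 0 0 0 1;0 0 0 0 1")

```text
clock: 31.4
eef_pos: [591.8, -232.2, 115.4]
tool_rot: [0.674, 0.213, 0.674, -0.213]
wrist_force: [0.5, 0.5, 0.3]
width: 0.9
```

Run:
```python
from h import *
st(); s=snap("scene","s19"); crop(s,190,170,310,300,5,"c19s"); go(591.7,-228.6,100,-35)
```

```text
t 31.4 p [ 591.8 -232.2  115.4] jaw -35.0 F [0.5 0.5 0.3] w 0.9 q [-0.08  0.69  0.56  1.68 -0.44  0.9   0.04]
shift [ 0.0402  0.0008 -0.0006] turn -0.0 turn 180.0
```

View pics/c19s.png

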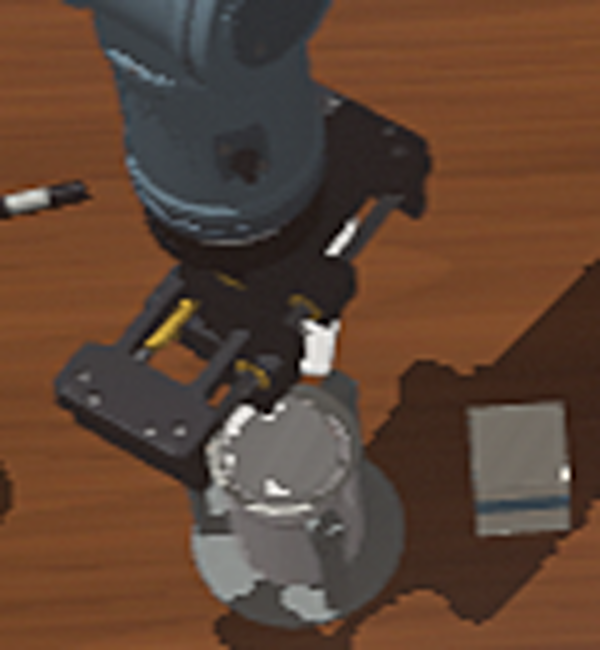

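>>> play_rows(increments="0.03 0.001 -0.0005 0 1;0.042 0.001 -0.0005 0 1;0.047 0.001 -0.0005 0 1;0.05 0.001 -0.0005 0 1;0.053 0.001 -0.0005 0 1;0.056 0.001 -0.0005 0 1")

```text
clock: 32.2
eef_pos: [592.6, -229.7, 61.6]
tool_rot: [0.674, 0.214, 0.674, -0.211]
wrist_force: [-4.6, 6.8, 12.2]
width: 0.6
```

>>> play_rows(increments="0.003 0 0 0 1;0.006 0 0 0 1;0.009 0 0 0 1;0.012 0 0 0 1;0.015 0 0 0 1;0.015 0 0 0 1")

```text
clock: 32.95
eef_pos: [592.3, -231.5, 44.5]
tool_rot: [0.675, 0.213, 0.674, -0.213]
wrist_force: [-0.2, 0.2, 3.7]
width: 0.5
```

>>> play_rows(increments="-0.05 0 0 0 1;-0.1 -0.06 0 0 -1;-0.13 -0.12 -0.03 0 -1;-0.13 -0.18 -0.03 0 -1;-0.13 -0.18 -0.03 0 -1;-0.13 -0.18 -0.03 0 -1")

```text
clock: 33.7
eef_pos: [463.3, -362.1, 174.5]
tool_rot: [0.674, 0.214, 0.674, -0.214]
wrist_force: [0.4, -0.4, -0.7]
width: 48.6
```

Run:
```python
from h import *
s=snap("scene","s20");t=snap("top","t20"); st(); crop(s,190,190,310,300,5,"c20s"); crop(t,350,210,450,310,6,"c20t"); crop(t,370,290,430,390,6,"c20tray")
```

```text
t 33.8 p [ 465.5 -359.5  173.7] jaw -34.9 F [1.1 0.7 0.3] w 56.2 q [ 0.14  0.54  0.61  1.77 -0.37  0.95  0.3 ]
```

View pics/c20t.png

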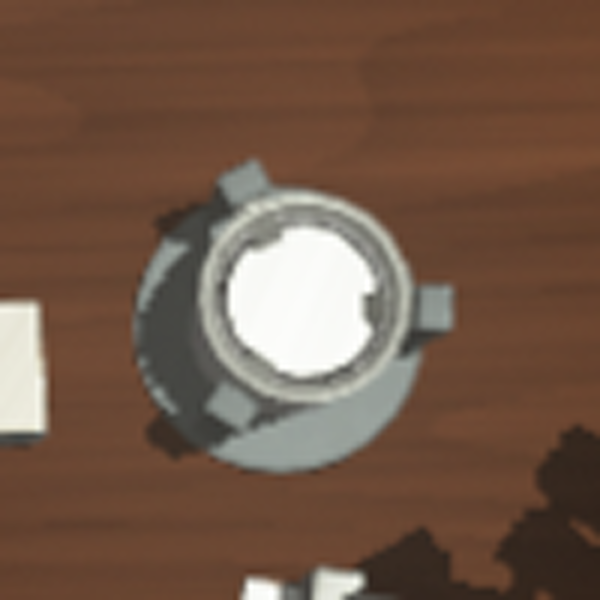

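View pics/c20s.png

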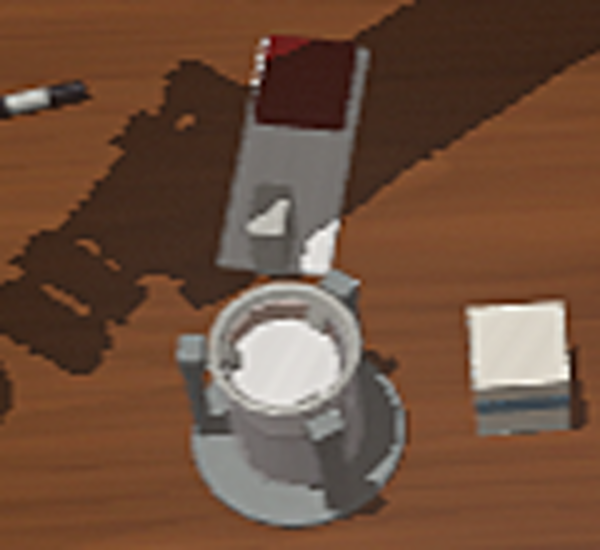

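View pics/c20tray.png

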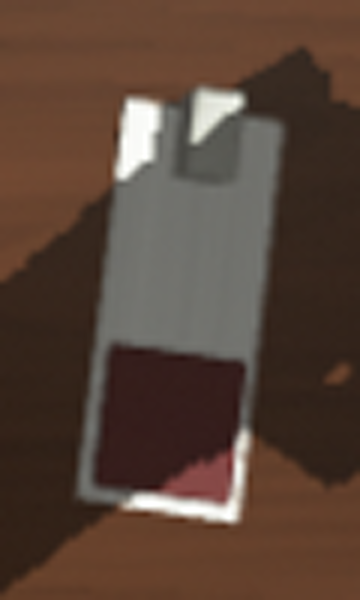

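View pics/t20.png

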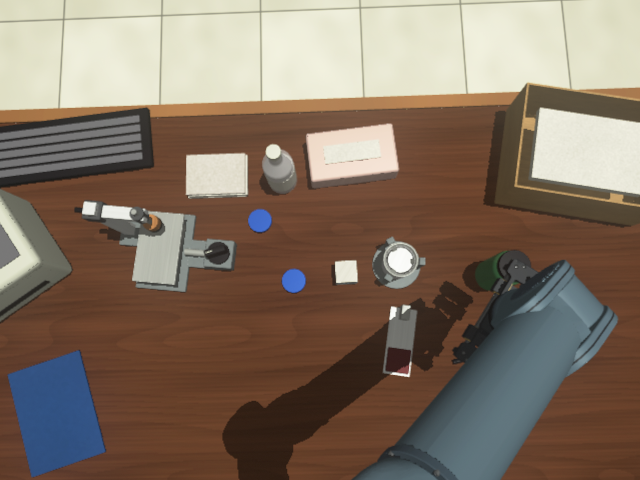

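Run:
```python
from h import *
t=cv2.imread("pics/top0.png"); s=cv2.imread("pics/scene0.png")
# tray in s0 : corners at z=3 scene crop mg_s /7+(215,190)
S=lambda x,y:(x/7+215-.43,y/7+190-.43)
c=np.array([onz("scene",S(*p),3)[:2] for p in((128,370),(287,384),(343,68),(190,58))]); print(np.round(c,1),c.mean(0)); d=(c[2]+c[3]-c[0]-c[1])/2; print(np.linalg.norm(d),np.degrees(np.arctan2(d[1],d[0])))
print("grip",np.round(onz("scene",S(203,293),45),1))
print("flask",tri((154,237),(514,265)))
go(486.5,-239.8,110,-99.9)
```

```text
[[ 492.9 -269.4]
 [ 502.3 -212. ]
 [ 364.2 -188.5]
 [ 356.2 -246.1]] [ 428.88538448 -229.01561488]
139.38323729886537 170.33785145459635
grip [ 488.2 -238.6   45. ]
flask (array([ 563.74228966, -431.14691607,  160.21583146]), np.float64(1.763109151510465))
shift [ 0.0887  0.1081 -0.0497] turn 65.0 turn -115.0
```

>>> play_rows(increments="0 0.05 -0.02 10 -1;0 0.1 -0.04 20 -1;0 0.1085 -0.0495 30 -1;0.03 0.1085 -0.0495 40 -1;0.06 0.1085 -0.0495 50 -1;0.088 0.1085 -0.0495 60 -1;0.088 0.1085 -0.0495 65 -1;0.088 0.1085 -0.0495 65 -1;0.088 0.1085 -0.0495 65 -1")

```text
clock: 34.92
eef_pos: [486.6, -243.0, 86.3]
tool_rot: [0.455, 0.541, 0.456, -0.541]
wrist_force: [-0.4, -0.6, 1.2]
width: 87.8
```

Run:
```python
from h import *
s=snap("scene","s21"); st(); crop(s,190,130,330,260,5,"c21s"); go(487.2,-239.3,14,-99.8)
for dz in (0,):
  M=state()[1]; p=state()[0]+OFF; f=[(proj("scene",p+M[:,2]*k+M[:,1]*j)-[190,130])*5 for k in(-44,44) for j in(-9,9)]; print(np.round(f))
```

```text
t 34.98 p [ 486.5 -243.3   86.5] jaw -99.8 F [-0.3 -0.6  0.4] w 88.1 q [-0.2   0.68  0.8   1.95 -0.68  0.81 -0.76]
shift [ 0.0973  0.0004 -0.0016] turn -0.0 turn 180.0
[[345. 424.]
 [339. 455.]
 [164. 407.]
 [157. 438.]]
```

View pics/c21s.png

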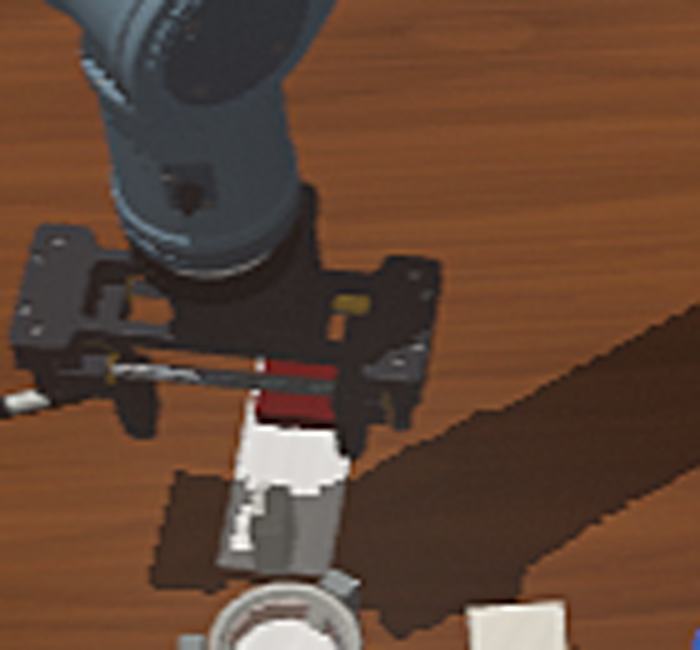

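>>> play_rows(increments="0.04 0.0005 -0.0015 0 -1;0.075 0.0005 -0.0015 0 -1;0.09 0.0005 -0.0015 0 -1;0.097 0.0005 -0.0015 0 -1;0.097 0.0005 -0.0015 0 -1;0.097 0.0005 -0.0015 0 0;0.097 0.0005 -0.0015 0 1;0.097 0.0005 -0.0015 0 1;0.097 0.0005 -0.0015 0 1;0.097 0.0005 -0.0015 0 1;0.097 0.0005 -0.0015 0 1;0.097 0.0005 -0.0015 0 1")

```text
clock: 36.48
eef_pos: [486.7, -242.3, -10.6]
tool_rot: [0.454, 0.542, 0.455, -0.542]
wrist_force: [1.1, 1.9, 1.4]
width: 20.1
```

>>> play_rows(increments="0 0 0 0 1;0 0 0 0 1;0 0 0 0 1;0 0 0 0 1")

```text
clock: 36.98
eef_pos: [486.6, -242.6, -10.6]
tool_rot: [0.454, 0.542, 0.455, -0.542]
wrist_force: [1.0, 1.3, -0.7]
width: 18.0
```

>>> play_rows(increments="-0.01 0 0 0 1;-0.03 0 0 0 1;-0.05 0 0 0 1;-0.05 0 0 0 1")

```text
clock: 37.48
eef_pos: [487.9, -243.4, 41.6]
tool_rot: [0.456, 0.542, 0.453, -0.541]
wrist_force: [0.3, 0.6, -3.0]
width: 17.3
```

Run:
```python
from h import *
s=snap("scene","s22"); st(); crop(s,190,150,330,280,5,"c22s"); print(sense()["ft_torque"])
```

```text
t 37.52 p [ 487.3 -242.8   40.5] jaw -100.0 F [-0.2  0.4 -2.2] w 17.6 q [-0.15  0.75  0.73  1.96 -0.75  0.73 -0.71]
[ 0.03639026  0.10318579 -0.0021946 ]
```

View pics/c22s.png

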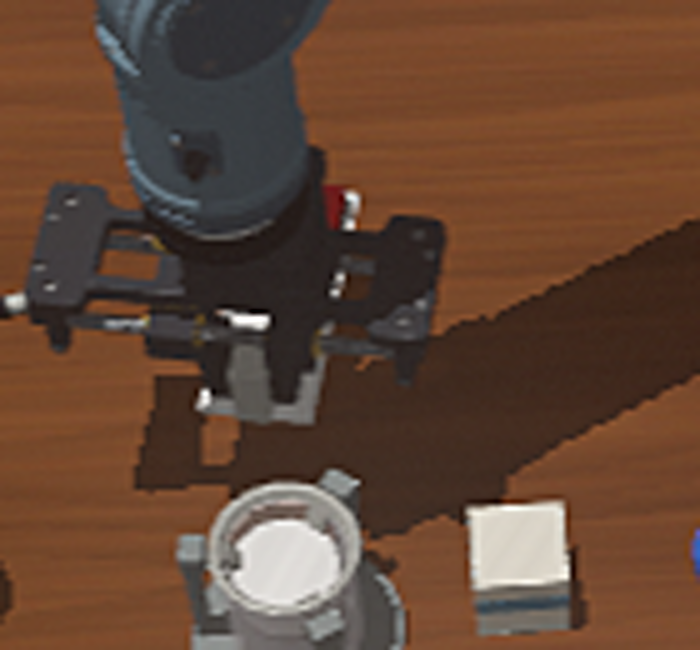

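Run:
```python
from h import *
go(480,-20,150,0)
```

```text
shift [-0.0848 -0.0452 -0.2157] turn -100.0 turn 80.0
```

>>> play_rows(increments="-0.03 0 0 0 1;-0.06 0 -0.01 -5 1;-0.085 0 -0.04 -14 1;-0.085 -0.01 -0.07 -23 1;-0.085 -0.015 -0.1 -32 1;-0.085 -0.02 -0.13 -41 1;-0.085 -0.03 -0.16 -50 1;-0.085 -0.035 -0.185 -60 1;-0.085 -0.04 -0.205 -70 1;-0.085 -0.045 -0.2157 -80 1;-0.085 -0.045 -0.2157 -90 1;-0.085 -0.045 -0.2157 -100 1")

```text
clock: 39.02
eef_pos: [479.1, -22.2, 124.0]
tool_rot: [0.707, -0.002, 0.707, 0.002]
wrist_force: [0.4, -0.2, -2.6]
width: 18.0
```

Run:
```python
from h import *
s=snap("scene","s23"); t=snap("top","t23"); st(); go(420,299,150,83.2)
```

```text
t 39.12 p [479.2 -22.5 124.1] jaw 0.1 F [-0.1  1.  -3. ] w 17.7 q [-0.41  0.41  0.44  2.07 -0.26  0.71  0.2 ]
shift [-0.0009  0.319  -0.0589] turn -83.1 turn 96.9
```

View pics/s23.png

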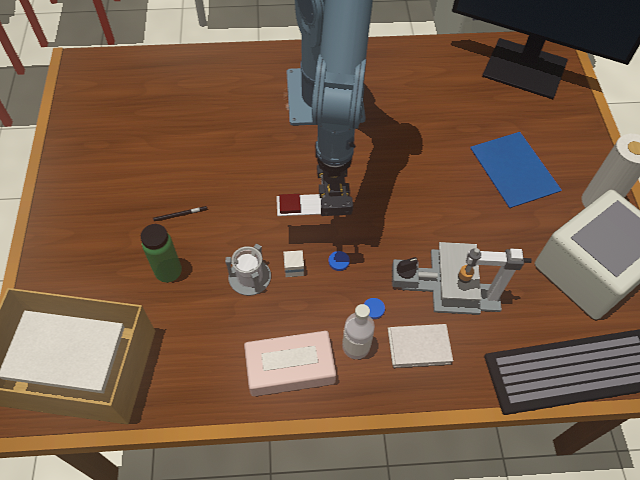

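>>> play_rows(increments="0 0.05 -0.01 -10 1;0 0.1 -0.02 -20 1;0 0.15 -0.03 -30 1;0 0.2 -0.04 -40 1;0 0.25 -0.05 -50 1;0 0.29 -0.055 -60 1;0 0.319 -0.059 -70 1;0 0.319 -0.059 -80 1;0 0.319 -0.059 -83.1 1;0 0.319 -0.059 -83.1 1")

```text
clock: 40.38
eef_pos: [420.4, 296.1, 123.9]
tool_rot: [0.53, -0.468, 0.531, 0.468]
wrist_force: [0.0, 0.5, -2.9]
width: 18.0
```

Run:
```python
from h import *
s=snap("scene","s24"); t=snap("top","t24"); st(); crop(s,370,160,530,290,5,"c24s"); crop(t,90,190,250,350,4,"c24t")
```

```text
t 40.48 p [420.6 296.2 124.1] jaw 82.9 F [ 0.   0.1 -2.3] w 17.8 q [-0.72  0.43  0.03  1.97 -0.02  0.74  0.76]
```

View pics/c24s.png

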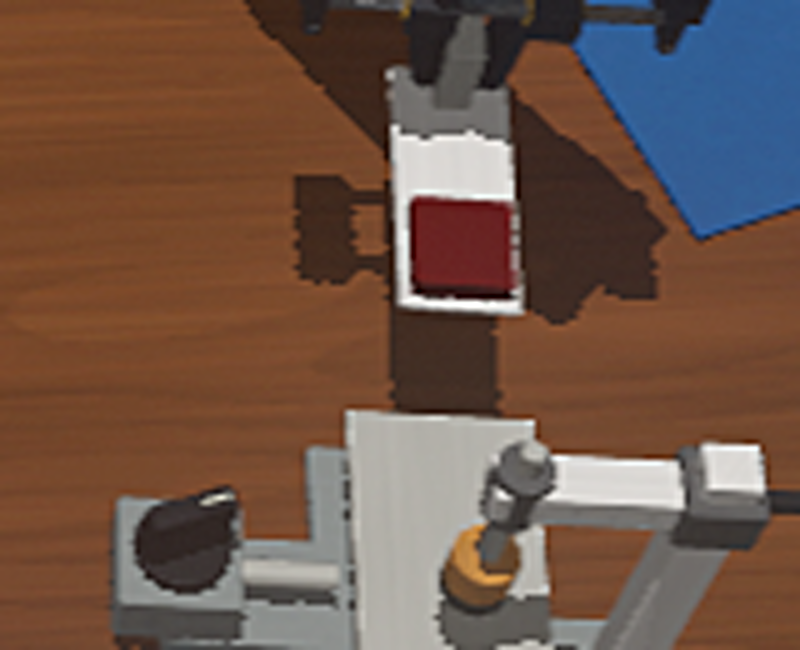

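View pics/c24t.png

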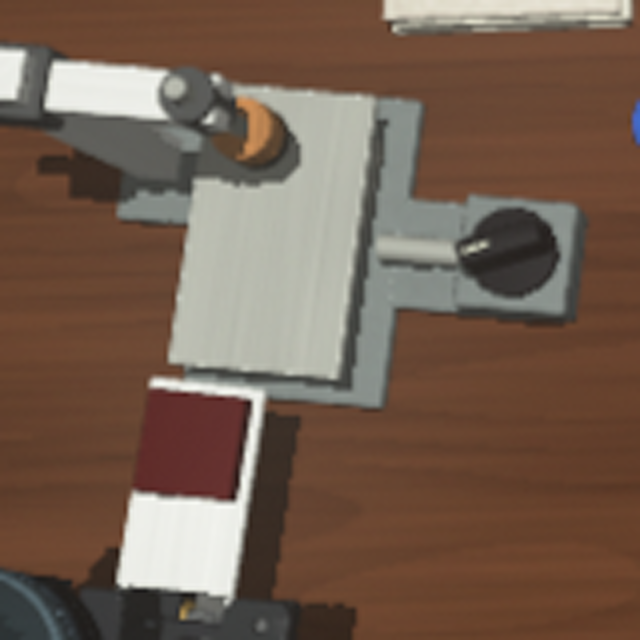

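Run:
```python
from h import *
T=lambda x,y:(x/4+90-.4,y/4+190-.4); S=lambda x,y:(x/5+370-.4,y/5+160-.4)
a,ra=tri(S(523,314),T(150,378)); b,rb=tri(S(400,306),T(267,392)); print(a,ra,b,rb,np.linalg.norm(a-b))
z=(a[2]+b[2])/2
def ang(p,q): d=(q-p)[:2]; return np.degrees(np.arctan2(d[1],d[0]))
for n,f,pts in(("top",T,((235,600),(267,392),(150,378),(117,585))),("scene",S,((390,133),(400,306),(523,314),(511,140)))):
    c=[onz(n,f(*p),z) for p in pts]; print(n,ang(c[0],c[1]),ang(c[3],c[2]),"end",ang(c[1],c[2])-90,np.round(c[1:3],1))
# platform line fits by Canny/edges
for n,f,pts in(("top",T,((345,382),(375,96),(190,190),(170,362))),):
    c=[onz(n,f(*p),60) for p in pts]; print(ang(c[0],c[1]),ang(c[3],c[2]))
t=cv2.imread("pics/top0.png");g=cv2.cvtColor(t,cv2.COLOR_BGR2GRAY)
lsd=cv2.createLineSegmentDetector()
for n,f,box in(("top","top0",(125,205,190,295)),("scene","scene0",(430,235,510,310)),("top","t24",(110,270,165,350)),("scene","s24",(440,170,480,230))):
    g=cv2.cvtColor(cv2.imread(f"pics/{f}.png"),cv2.COLOR_BGR2GRAY)
    L=lsd.detect(g)[0][:,0]
    zz=60 if f in("top0","scene0") else z
    print(n,f)
    for l in L:
        if all(box[0]<=l[i]<=box[2] and box[1]<=l[i+1]<=box[3] for i in(0,2)):
            p,q=onz(n,l[:2],zz),onz(n,l[2:],zz)
            if np.linalg.norm(p-q)>45: print(np.round(l,1),"len",round(np.linalg.norm(p-q)),"ang",round(((ang(p,q)+45)%90)-45,2),np.round(p[:2]),np.round(q[:2]))
```

```text
[552.16353765 307.74993797 134.88982625] 0.1787615786376852 [543.75382403 250.93142219 133.93489249] 0.6476662121245808 57.445442961978934
top -7.649885819643953 -7.476147041726056 end -8.430618638997316 [[543.7 250.4 134.4]
 [552.2 307.8 134.4]]
scene -7.345690433712332 -7.96073452307999 end -7.857914675906869 [[544.  251.1 134.4]
 [551.8 308.  134.4]]
-5.164187867380679 -5.076746031453739
top top0
[138.2 234.6 131.6 278.3] len 93 ang -7.07 [664. 315.] [572. 327.]
[132.  280.2 171.9 283.6] len 84 ang -6.54 [568. 326.] [558. 242.]
[174.3 283.1 183.1 215.6] len 143 ang -6.66 [559. 237.] [701. 220.]
[181.9 213.3 146.8 210.2] len 76 ang -6.98 [706. 223.] [716. 298.]
[186.6 220.4 177.6 285.7] len 139 ang -7.11 [691. 213.] [553. 230.]
[136.9 286.7 183.2 291. ] len 98 ang -6.99 [554. 315.] [542. 218.]
[175.7 287.  136.9 283.3] len 82 ang -7.09 [551. 234.] [561. 315.]
[184.8 289.4 187.8 267. ] len 47 ang -6.84 [545. 215.] [592. 209.]
scene scene0
[505.6 251.7 479.4 250.3] len 63 ang -7.17 [593. 394.] [585. 331.]
[475.6 243.4 439.3 241.5] len 88 ang -6.95 [566. 326.] [555. 239.]
[479.4 260.8
[... 446 characters left out ...]
624. 210.]
[499.  276.7 489.4 293.2] len 52 ang -37.51 [660. 363.] [701. 331.]
top t24
[119.5 335.8 145.8 338. ] len 51 ang -6.23 [453. 320.] [448. 269.]
[126.9 286.6 150.7 289. ] len 47 ang -7.42 [547. 308.] [541. 261.]
[147.4 340.5 156.1 288.2] len 101 ang -8.3 [443. 265.] [543. 251.]
[149.4 315.2 121.7 312.3] len 54 ang -7.59 [491. 263.] [498. 317.]
[164.3 295.4 157.6 339.5] len 84 ang -7.79 [528. 235.] [444. 246.]
scene s24
[449.4 221.1 473.2 222.6] len 55 ang -7.89 [545. 251.] [552. 305.]
[474.7 221.8 470.7 178.1] len 128 ang -6.9 [550. 309.] [423. 325.]
[447.  174.3 449.1 219.4] len 133 ang -7.88 [409. 269.] [540. 251.]
[451.5 216.9 451.1 200.6] len 47 ang -8.97 [533. 258.] [487. 265.]
```

>>> play_rows(increments="0.03 0 0 -1 1;0.055 0 0 -1 1;0.065 0 0 -1 1;0.065 0 0 -1 1;0.065 0 0 -1 1")

```text
clock: 41.1
eef_pos: [421.3, 297.0, 60.2]
tool_rot: [0.526, -0.473, 0.525, 0.473]
wrist_force: [0.1, -0.6, -2.1]
width: 17.7
```

Run:
```python
from h import *
s=snap("scene","s25"); t=snap("top","t25"); st(); crop(s,400,190,520,310,5,"c25s")
go(578,282.5,84,83.9)
```

```text
t 41.2 p [421.3 297.1  60.3] jaw 84.1 F [ 0.1 -0.8 -2.6] w 17.5 q [-0.71  0.54  0.02  2.   -0.02  0.6   0.78]
shift [ 0.0013 -0.1576 -0.0008] turn 0.2 turn -179.8
```

View pics/c25s.png

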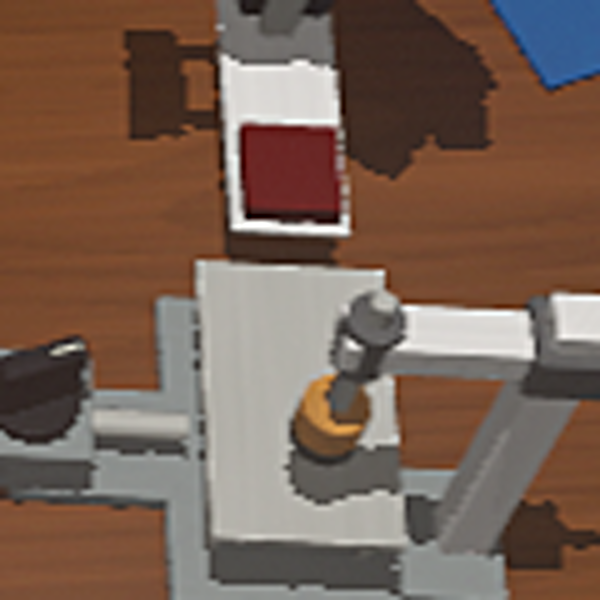

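Run:
```python
from h import *
t=cv2.imread("pics/t25.png"); crop(t,110,270,180,350,8,"c25t")
```

```text
(no output)
```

View pics/c25t.png

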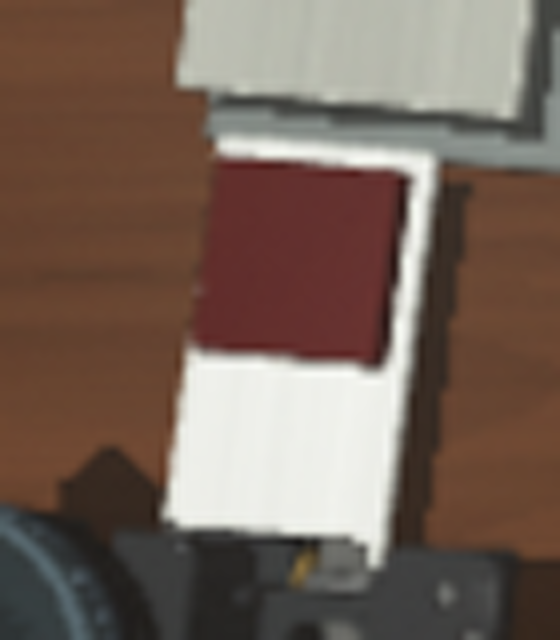

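Run:
```python
from h import *
T=lambda x,y:(x/8+110-.44,y/8+270-.44); S=lambda x,y:(x/5+400-.4,y/5+190-.4)
a,ra=tri(S(350,236),T(215,135)); b,rb=tri(S(232,232),T(437,152)); print(a,ra,b,rb,np.linalg.norm(a-b)); m=(a+b)/2
ang=np.degrees(np.arctan2(a[1]-b[1],a[0]-b[0]))-90; print(ang,m)
def A(p,q): d=(q-p)[:2]; return np.degrees(np.arctan2(d[1],d[0]))
z=m[2];print(A(onz("top",T(375,570),z),onz("top",T(437,152),z)),A(onz("top",T(168,520),z),onz("top",T(215,135),z)))
```

```text
[553.13118358 311.33006278  71.93415408] 0.6490555965456245 [547.12490341 254.31398872  71.29531281] 0.15615377536235797 57.335122050876976
-6.013566057779258 [550.12804349 282.82202575  71.61473344]
-7.466213247415889 -5.495320036921195
```

>>> play_rows(increments="0 -0.03 0 0 1;0 -0.06 0 0 1;0 -0.09 -0.001 0 1;0 -0.12 -0.001 0 1;0 -0.145 -0.001 0 1;0 -0.157 -0.001 0 1;0 -0.157 -0.001 0 1;0 -0.157 -0.001 0 1")

```text
clock: 42.2
eef_pos: [575.4, 279.9, 59.3]
tool_rot: [0.525, -0.474, 0.525, 0.474]
wrist_force: [-0.6, 0.1, -3.3]
width: 17.5
```

Run:
```python
from h import *
s=snap("scene","s26"); t=snap("top","t26"); st(); crop(s,400,190,540,310,5,"c26s"); crop(t,100,190,200,300,5,"c26t")
```

```text
t 42.3 p [575.6 280.   59.4] jaw 84.2 F [ 0.3 -0.5 -2.4] w 17.6 q [-0.54  0.71  0.02  1.66 -0.02  0.77  0.96]
```

View pics/c26s.png

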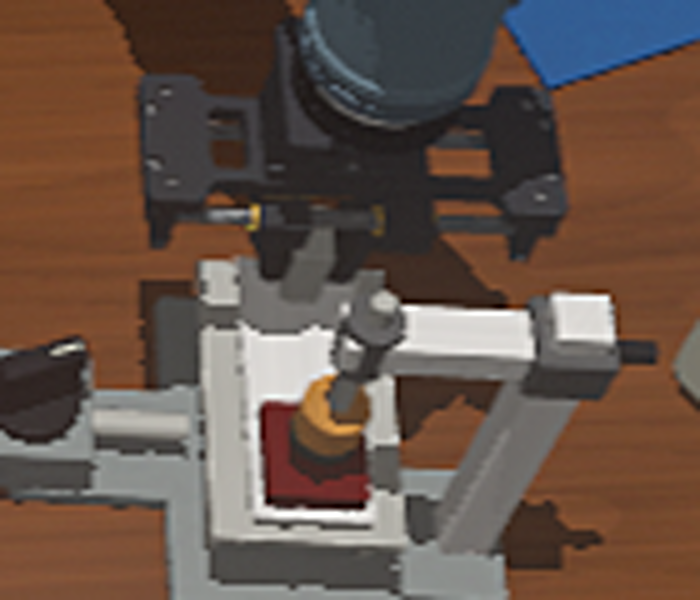

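View pics/c26t.png

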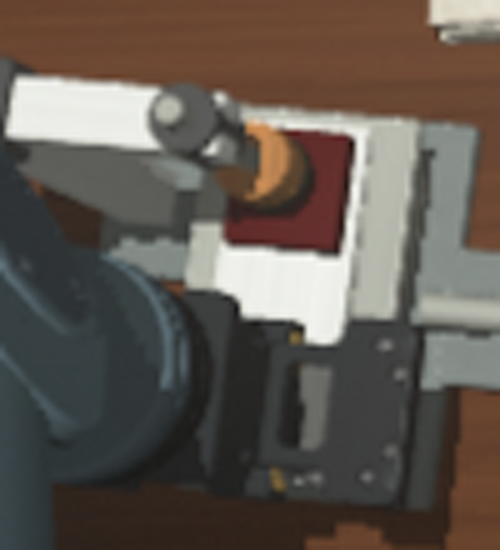

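>>> play_rows(increments="0.004 -0.0015 0 0 1;0.007 -0.0015 0 0 1;0.007 -0.0015 0 0 1;0.007 -0.0015 0 0 1")

```text
clock: 42.8
eef_pos: [578.2, 279.4, 52.7]
tool_rot: [0.525, -0.474, 0.525, 0.474]
wrist_force: [-2.9, -0.9, 3.9]
width: 18.0
```

Run:
```python
from h import *
s=snap("scene","s27"); t=snap("top","t27"); st(); crop(s,430,235,500,315,9,"c27s"); crop(t,130,200,195,270,9,"c27t")
```

```text
t 42.9 p [578.2 279.4  52.7] jaw 84.1 F [-2.6 -1.   4.1] w 18.0 q [-0.54  0.72  0.02  1.66 -0.02  0.76  0.96]
```

View pics/c27s.png

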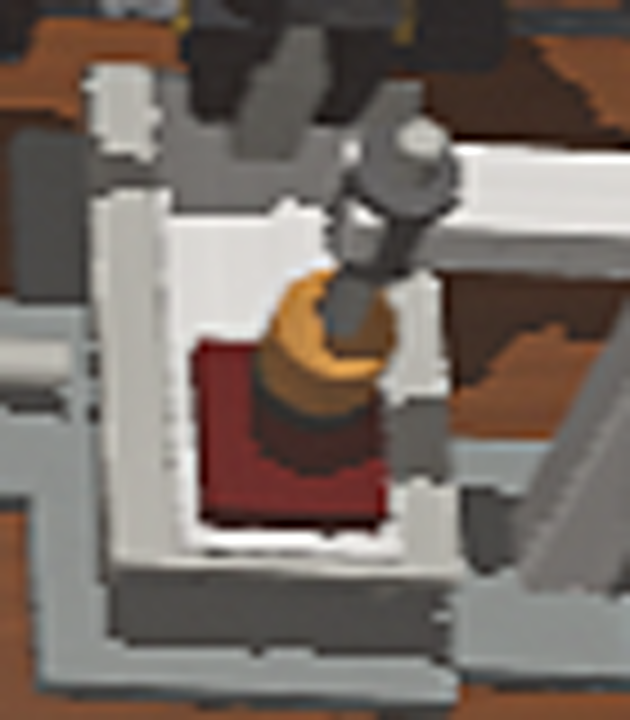

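View pics/c27t.png

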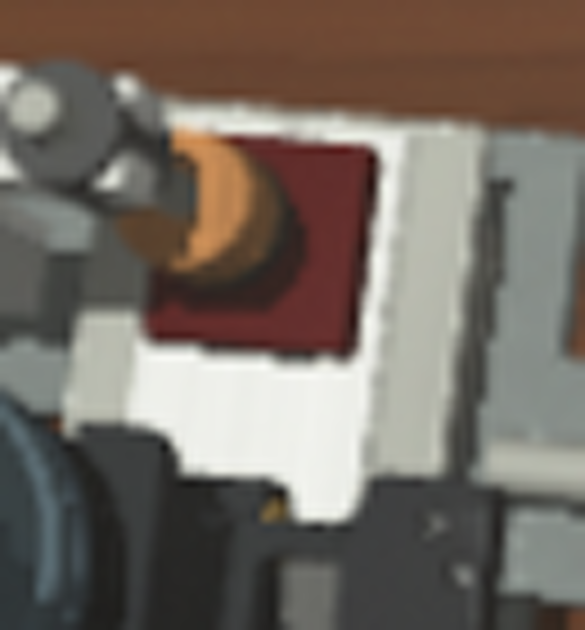

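Run:
```python
from h import *
lsd=cv2.createLineSegmentDetector()
def A(p,q): d=(q-p)[:2]; return np.degrees(np.arctan2(d[1],d[0]))
for n,f,box in(("top","t27",(125,200,195,270)),("scene","s27",(430,235,510,310))):
    g=cv2.cvtColor(cv2.imread(f"pics/{f}.png"),cv2.COLOR_BGR2GRAY)
    for l in lsd.detect(g)[0][:,0]:
        if all(box[0]<=l[i]<=box[2] and box[1]<=l[i+1]<=box[3] for i in(0,2)):
            p,q=onz(n,l[:2],63),onz(n,l[2:],63)
            if np.linalg.norm(p-q)>40: print(n,np.round(l,1),"len",round(np.linalg.norm(p-q)),"ang",round(((A(p,q)+45)%90)-45,2))
```

```text
top [171.6 218.1 169.1 238.1] len 43 ang -6.09
top [169.4 240.2 145.7 237.2] len 51 ang -8.97
top [150.7 214.  169.6 215.8] len 41 ang -7.49
top [181.9 213.3 146.8 210.2] len 75 ang -6.93
top [178.7 250.7 183.  215.6] len 75 ang -6.19
top [186.6 220.4 182.3 251.9] len 67 ang -7.1
top [191.4 238.2 194.7 215.5] len 49 ang -7.66
top [171.6 239.3 174.8 215.5] len 51 ang -6.54
scene [470.7 293.8 453.1 293. ] len 41 ang -6.33
scene [505.6 251.8 479.4 250.3] len 63 ang -7.3
scene [451.5 291.8 450.5 273.1] len 49 ang -7.61
scene [438.9 244.3 442.1 295.6] len 138 ang -6.49
scene [478.1 262.1 504.4 261.7] len 63 ang -2.35
scene [441.9 296.9 479.4 298.4] len 86 ang -6.01
scene [480.6 308.7 500.7 309.7] len 46 ang -6.69
scene [478.2 308.1 460.5 306.5] len 40 ang -9.19
scene [460.7 306.8 443.1 306.2] len 40 ang -5.44
scene [441.1 304.3 438.9 288.2] len 41 ang -2.44
scene [432.8 290.6 433.9 309.3] len 48 ang -6.31
scene [447.7 259.3 448.9 293.1] len 90 ang -8.32
scene [430.2 250.6 431.4 265.7] len 42 ang -5.51
scene [499.5 275.7 488.9 294.1] len 58 ang -37.08
```

>>> play_rows(increments="-0.004 0.0015 -0.0015 0 1;-0.004 0.0015 -0.0015 0 1;0 0.0015 -0.0015 0 1;0.001 0.0015 -0.0015 0 1;0.002 0.0015 -0.0015 0 1;0.002 0.0015 -0.0015 0 1")

```text
clock: 43.65
eef_pos: [576.9, 278.0, 52.3]
tool_rot: [0.525, -0.474, 0.525, 0.473]
wrist_force: [-5.9, -2.3, 15.7]
width: 17.6
```

>>> play_rows(increments="-0.001 0 0 0 1;-0.001 0 0 0 0.5;-0.001 0 0 0 0.3;-0.001 0 0 0 0;-0.001 0 0 0 -0.2;-0.001 0 0 0 -0.2")

```text
clock: 44.4
eef_pos: [576.6, 277.9, 51.3]
tool_rot: [0.525, -0.474, 0.525, 0.474]
wrist_force: [-0.1, 0.5, 1.0]
width: 52.4
```

Run:
```python
from h import *
s=snap("scene","s28"); t=snap("top","t28"); st(); crop(s,430,235,500,315,9,"c28s"); crop(t,130,200,195,270,9,"c28t")
```

```text
t 44.5 p [576.6 277.9  51.4] jaw 84.1 F [ 0.1 -0.   0.8] w 53.1 q [-0.53  0.72  0.02  1.67 -0.02  0.76  0.96]
```

View pics/c28s.png

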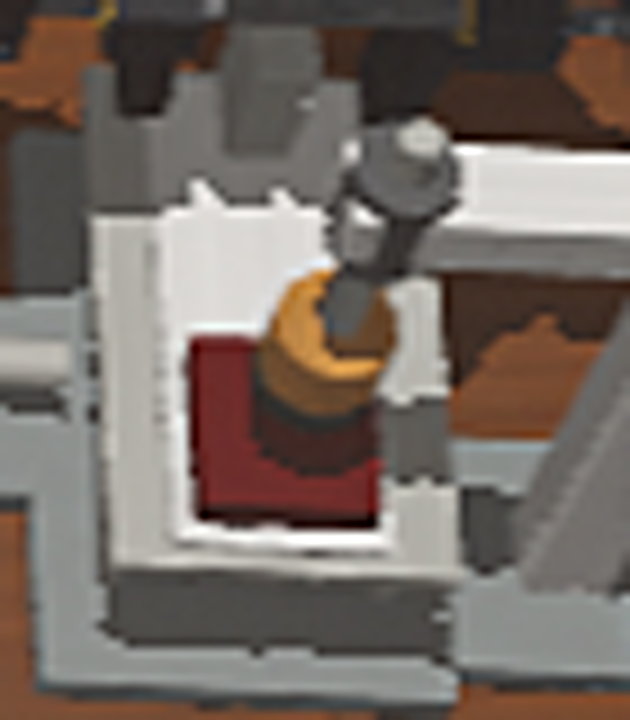

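View pics/c28t.png

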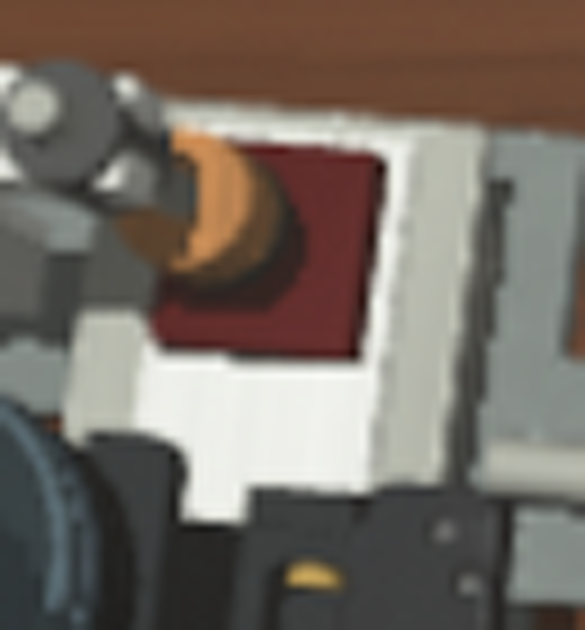

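>>> play_rows(increments="-0.02 0 0 0 -0.2;-0.06 0 0 0 -0.2;-0.09 0.04 0 0 -1;-0.09 0.1 0 0 -1;-0.09 0.15 0 0 -1;-0.09 0.15 0 0 -1;-0.09 0.15 0 0 -1")

```text
clock: 45.38
eef_pos: [428.9, 293.7, 142.7]
tool_rot: [0.526, -0.474, 0.524, 0.473]
wrist_force: [0.6, 0.1, 0.1]
width: 88.2
```

Run:
```python
from h import *
s=snap("scene","s29"); t=snap("top","t29"); st(); crop(s,425,232,500,312,9,"c29s"); crop(t,120,200,200,300,6,"c29t")
```

```text
t 45.48 p [429.3 293.3 142.1] jaw 84.0 F [-0.3  0.1  0.1] w 88.3 q [-0.69  0.41  0.01  1.94 -0.    0.78  0.78]
```

View pics/c29s.png

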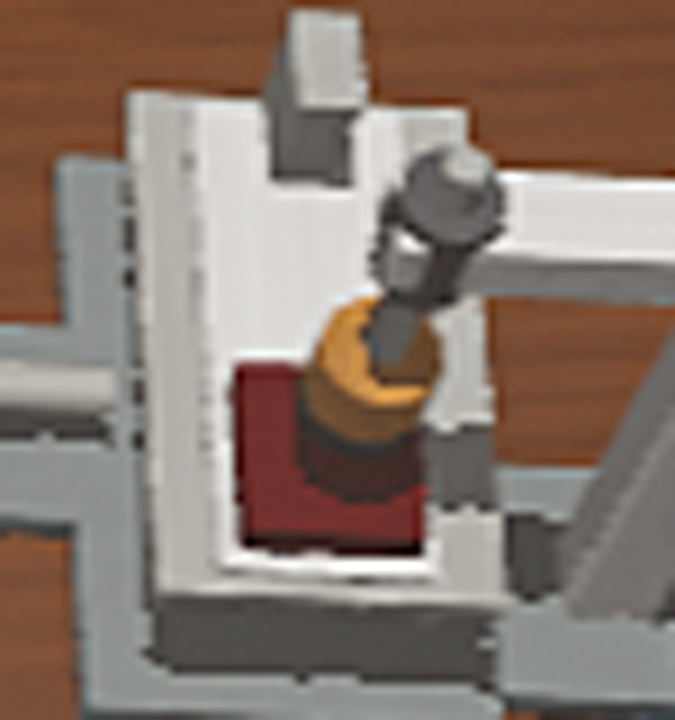

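View pics/c29t.png

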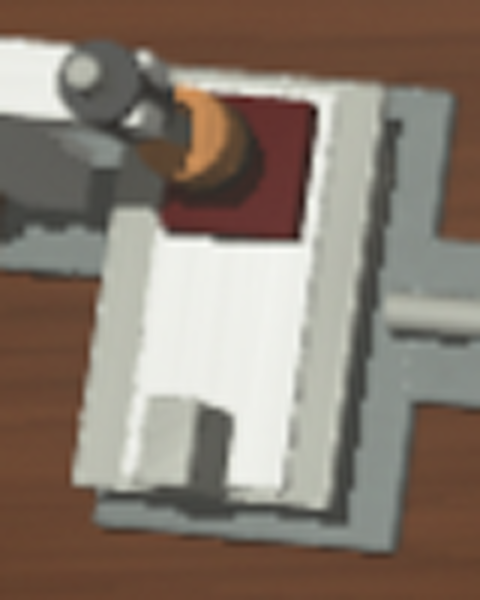

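Run:
```python
from h import *
lsd=cv2.createLineSegmentDetector()
ex=np.array([np.cos(np.radians(-6.8)),np.sin(np.radians(-6.8))]); ey=np.array([-ex[1],ex[0]])
def A(p,q): d=(q-p)[:2]; return np.degrees(np.arctan2(d[1],d[0]))
c0=np.array([636.2,273.6])
for n,f,box in(("top","t29",(125,200,195,300)),("scene","s29",(430,235,485,310))):
    g=cv2.cvtColor(cv2.imread(f"pics/{f}.png"),cv2.COLOR_BGR2GRAY)
    for l in lsd.detect(g)[0][:,0]:
        if all(box[0]<=l[i]<=box[2] and box[1]<=l[i+1]<=box[3] for i in(0,2)):
            for z in(60,63):
              p,q=onz(n,l[:2],z)[:2],onz(n,l[2:],z)[:2]
              if np.linalg.norm(p-q)>35: print(n,z,"len",round(np.linalg.norm(p-q)),"ang",round(((A(p,q)+45)%90)-45,2),"st",np.round([ex@(p-c0),ey@(p-c0)],1),np.round([ex@(q-c0),ey@(q-c0)],1))
# pad
for n,f in(("top","t29"),("scene","s29")):
    im=cv2.imread(f"pics/{f}.png");
```

```text
top 60 len 43 ang -7.18 st [ 63.9 -23.4] [ 20.5 -23.1]
top 63 len 43 ang -7.18 st [ 63.4 -24.4] [ 20.1 -24.1]
top 60 len 53 ang -6.01 st [ 15.9 -25.8] [15.2 27.6]
top 63 len 53 ang -6.01 st [ 15.5 -26.7] [14.7 26.5]
top 60 len 43 ang -7.89 st [67.8 24.3] [ 67.  -18.9]
top 63 len 43 ang -7.89 st [67.2 23.3] [ 66.4 -19.9]
top 60 len 104 ang -7.03 st [33.7 44.4] [-70.4  44.9]
top 63 len 104 ang -7.03 st [33.2 43.3] [-70.6  43.7]
top 60 len 100 ang -6.96 st [ 75.3 -66. ] [75.6 33.7]
top 63 len 99 ang -6.96 st [ 74.7 -66.8] [75.  32.6]
top 60 len 143 ang -6.69 st [-72.5 -45.6] [ 71.  -45.3]
top 63 len 143 ang -6.69 st [-72.7 -46.5] [ 70.4 -46.2]
top 60 len 42 ang -1.85 st [-74.8  41. ] [-71.2  -0.7]
top 63 len 42 ang -1.85 st [-75.   39.9] [-71.4  -1.8]
top 60 len 139 ang -7.09 st [ 61.4 -53.9] [-77.2 -53.1]
top 63 len 138 ang -7.09 st [ 60.8 -54.7] [-77.4 -54. ]
top 60 len 136 ang -7.65 st [-66.4 -27. ] [ 69.7 -29. ]
top 63 len 136 ang -7.65 st [-66.6 -28. ] [ 69.1 -30. ]
top 60 len 103 ang -6.89 st [-86.9  33.7] [-87.1 -68.8]
top 63 len 102 ang -6.89 st [-87.1  32.6] [-87.2 -69.7]
top 6
[... 848 characters left out ...]
9 st [-70.2 -46.8] [ 71.9 -45.3]
scene 60 len 40 ang -9.18 st [97.6 36. ] [96.  -4.3]
scene 63 len 40 ang -9.18 st [99.1 35.2] [97.4 -5. ]
scene 60 len 40 ang -5.85 st [96.7 -7. ] [ 97.4 -47.2]
scene 63 len 40 ang -5.85 st [98.2 -7.7] [ 98.9 -47.8]
scene 60 len 45 ang -5.86 st [ 58.6 -66.3] [103.9 -65.6]
scene 63 len 45 ang -5.86 st [ 60.2 -66.9] [105.3 -66.2]
scene 60 len 49 ang -5.07 st [-53.1 -66.5] [ -4.3 -65. ]
scene 63 len 49 ang -5.07 st [-51.3 -67.1] [ -2.6 -65.6]
scene 60 len 129 ang -7.86 st [-69.3 -27.9] [ 59.9 -30.3]
scene 63 len 129 ang -7.86 st [-67.5 -28.6] [ 61.5 -30.9]
scene 60 len 38 ang -6.6 st [ 54.5 -18.8] [54.3 19. ]
scene 63 len 38 ang -6.6 st [ 56.  -19.5] [55.9 18.2]
```

Run:
```python
from h import *
s=cv2.imread("pics/s29.png"); t=cv2.imread("pics/t29.png")
crop(s,465,238,535,280,11,"br_s"); crop(t,78,195,158,235,10,"br_t")
go(621.4,149.5,130,17)
```

```text
shift [ 0.0372 -0.2063 -0.1255] turn 67.0 turn -113.0
```

View pics/br_s.png

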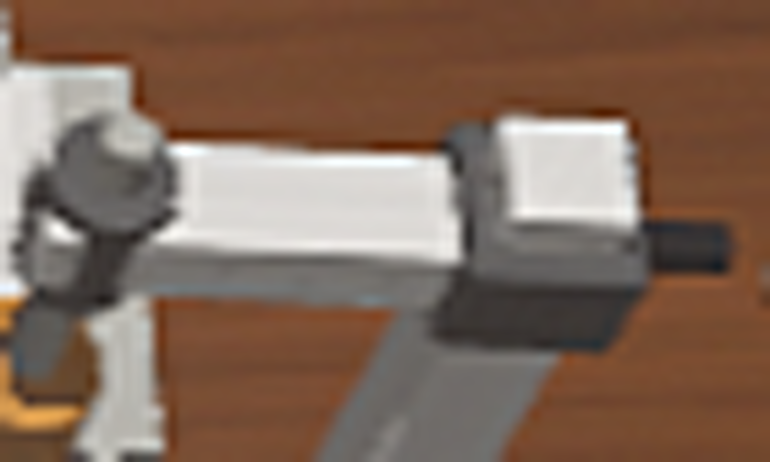

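View pics/br_t.png

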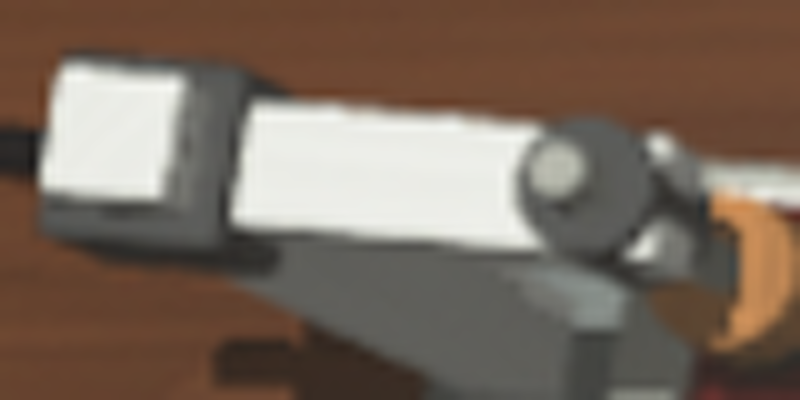

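Run:
```python
from h import *
S=lambda x,y:(x/11+465-.45,y/11+238-.45); T=lambda x,y:(x/10+78-.45,y/10+195-.45)
for k,a,b in(("col -x-y",(497,118),(168,197)),("col +x-y",(513,218),(188,75)),("col -x+y",(625,122),(40,190)),("col +x+y",(638,225),(62,62)),("arm -x",(452,153),(228,225)),("arm +x",(462,262),(250,98)),("knurl top",(138,140),(558,168))):
    p,r=tri(S(*a),T(*b)); print(k,np.round(p,1),round(r,1))
c0=np.array([636.2,273.6]); ex=np.array([np.cos(np.radians(-6.8)),np.sin(np.radians(-6.8))]); ey=np.array([-ex[1],ex[0]])
print("col exp",c0+40*ex+85*ey,"stamp",c0+40*ex)
```

```text
col -x-y [673.9 340.9 218.1] 0.0
col +x-y [696.6 338.2 218.8] 0.8
col -x+y [676.1 365.3 217.7] 0.8
col +x+y [699.7 361.7 219.1] 0.9
arm -x [672.  336.8 201.8] 0.4
arm +x [696.1 333.5 201.5] 0.1
knurl top [676.3 268.7 220.9] 1.3
col exp [685.98295763 353.26590946] stamp [675.91862032 268.86384127]
```

>>> play_rows(increments="0 -0.05 -0.04 10 -1;0 -0.1 -0.07 20 -1;0 -0.15 -0.1 30 -1;0 -0.19 -0.125 40 -1;0.02 -0.206 -0.1255 50 -1;0.037 -0.206 -0.1255 60 -1;0.037 -0.206 -0.1255 67 -1;0.037 -0.206 -0.1255 67 -1;0.037 -0.206 -0.1255 67 -1")

```text
clock: 46.6
eef_pos: [620.1, 146.9, 104.6]
tool_rot: [0.699, -0.106, 0.699, 0.106]
wrist_force: [-0.2, 0.5, -0.0]
width: 88.2
```

Run:
```python
from h import *
s=snap("scene","s30"); st(); crop(s,370,210,500,320,6,"c30s"); go(621.4,149.5,67,17)
```

```text
t 46.65 p [620.  147.1 104.7] jaw 17.2 F [-0.1 -0.2  0.2] w 88.1 q [-0.52  0.66  0.32  1.67 -0.26  0.85  0.2 ]
shift [ 0.0625 -0.0005  0.0013] turn 0.2 turn -179.8
```

View pics/c30s.png

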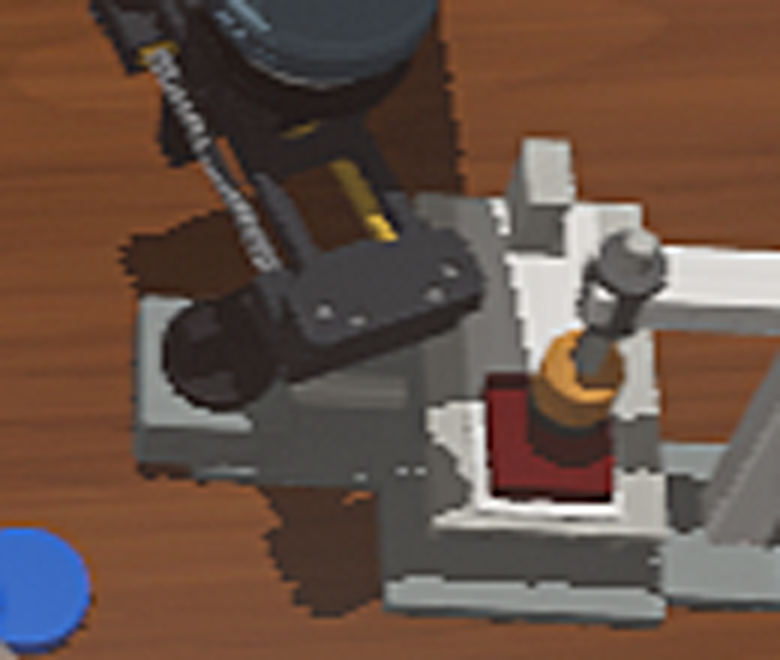

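>>> play_rows(increments="0.03 -0.0005 0.001 0 -1;0.05 -0.0005 0.001 0 -1;0.06 -0.0005 0.001 0 -1;0.062 -0.0005 0.001 0 -1;0.062 -0.0005 0.001 0 -0.3;0.062 -0.0005 0.001 0 0.3;0.062 -0.0005 0.001 0 0.5;0.062 -0.0005 0.001 0 1;0.062 -0.0005 0.001 0 1;0.062 -0.0005 0.001 0 1;0.062 -0.0005 0.001 0 1;0.062 -0.0005 0.001 0 1")

```text
clock: 48.15
eef_pos: [621.9, 147.6, 42.6]
tool_rot: [0.7, -0.105, 0.698, 0.105]
wrist_force: [3.6, 1.3, -3.0]
width: 13.3
```

>>> play_rows(increments="0 0 0 0 1;0 0 0 0 1;0 0 0 0 1")

```text
clock: 48.52
eef_pos: [621.8, 147.6, 42.6]
tool_rot: [0.7, -0.105, 0.698, 0.105]
wrist_force: [5.6, 1.6, -4.8]
width: 13.9
```

Run:
```python
from h import *
st(); print(sense()["ft_torque"])
```

```text
t 48.52 p [621.8 147.6  42.6] jaw 17.1 F [ 5.6  1.6 -4.8] w 13.9 q [-0.5   0.75  0.29  1.69 -0.29  0.75  0.22]
[ 0.27993461 -0.95397259  0.03485798]
```

>>> play_rows(increments="0 0 0.0005 9 1;0 0 0 18 1;0 0 0 27 1;0 0 0 36 1;0 0 0 45 1;0 0 0 54 1;0 0 0 54 1")

```text
clock: 49.4
eef_pos: [621.3, 147.6, 42.6]
tool_rot: [0.671, 0.223, 0.67, -0.223]
wrist_force: [4.4, 1.0, -2.5]
width: 13.5
```

Run:
```python
from h import *
st(); print(sense()["ft_torque"]); s=snap("scene","s31"); t=snap("top","t31"); crop(s,370,210,500,320,6,"c31s")
```

```text
t 49.4 p [621.3 147.6  42.6] jaw -36.8 F [ 4.4  1.  -2.5] w 13.5 q [-0.66  0.8   0.53  1.7  -0.53  0.79 -0.53]
[ 0.17383233 -0.76810278 -0.02144376]
```

View pics/c31s.png

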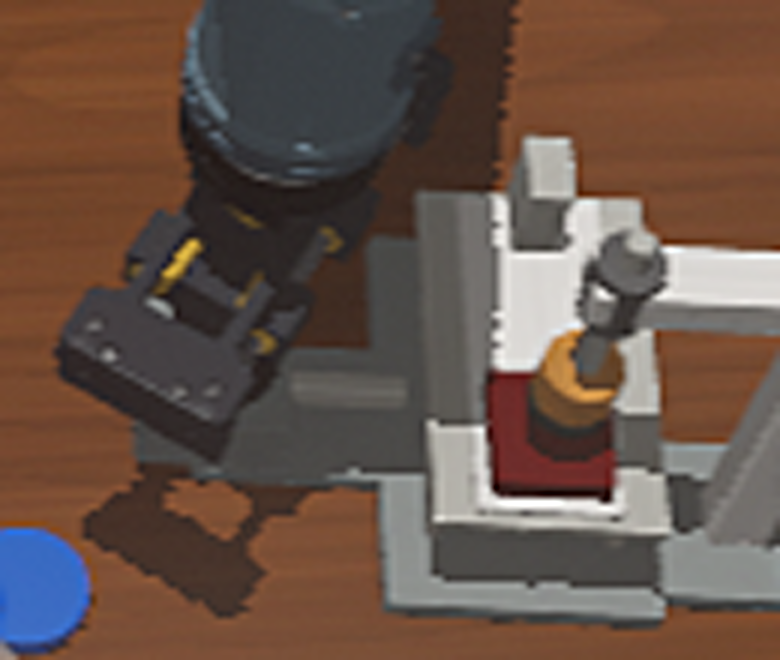

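>>> play_rows(increments="0 0 0 10 1;0 0 0 20 1;0 0 0 30 1;0 0 0 40 1;0 0 0 50 1;0 0 0 60 1;0 0 0 70 1;0 0 0 80 1;0 0 0 90 1;0 0 0 90 1")

```text
clock: 50.75
eef_pos: [621.2, 148.5, 42.6]
tool_rot: [0.317, 0.633, 0.317, -0.631]
wrist_force: [4.5, 3.9, -0.9]
width: 13.6
```

Run:
```python
from h import *
st(); print(sense()["ft_torque"])
```

```text
t 50.75 p [621.2 148.5  42.6] jaw -126.7 F [ 4.5  3.9 -0.9] w 13.6 q [-0.87  0.94  0.89  1.71 -0.89  0.94 -1.83]
[ 0.78807967 -0.86444483 -0.05233522]
```

>>> play_rows(increments="0 0 0 0 -1;0 0 0 0 -1;0 0 0 0 -1;0 0 0 0 -1;0 0 0 -10 -1;0 0 0 -20 -1;0 0 0 -30 -1;0 0 0 -40 -1;0 0 0 -50 -1;0 0 0 -60 -1;0 0 0 -70 -1;0 0 0 -80 -1")

```text
clock: 52.25
eef_pos: [620.4, 146.9, 42.4]
tool_rot: [0.65, 0.279, 0.65, -0.28]
wrist_force: [0.1, 0.1, -0.2]
width: 88.0
```

>>> play_rows(increments="0 0 0 -10 -1;0 0 0 -20 -1;0 0 0 -30 -1;0 0 0 -40 -1;0 0 0 -50 -1;0 0 0 -60 -1;0 0 0 -70 -1;0 0 0 -80 -1;0 0 0 -90 -1;0 0 0 -100 -1;0 0 0 -100 -1")

```text
clock: 53.62
eef_pos: [620.5, 146.7, 42.4]
tool_rot: [0.633, -0.315, 0.633, 0.316]
wrist_force: [-1.1, 0.2, 0.1]
width: 88.1
```

Run:
```python
from h import *
st(); goto(621.4,147.7,42.6,53.3)
```

```text
t 53.62 p [620.5 146.7  42.4] jaw 53.0 F [-1.1  0.2  0.1] w 88.1 q [-0.4   0.73  0.14  1.68 -0.14  0.74  0.73]
shift [-0.0002 -0.0001  0.0014] turn -0.3 turn 179.7
```

>>> play_rows(increments="0 0 0.0014 0 0;0 0 0.0014 0 0.4;0 0 0.0014 0 0.6;0 0 0.0014 0 1;0 0 0.0014 0 1;0 0 0.0014 0 1;0 0 0.0014 0 1;0 0 0.0014 0 1;0 0 0.0014 0 1;0 0 0.0014 0 1")

```text
clock: 54.88
eef_pos: [621.5, 148.4, 42.5]
tool_rot: [0.633, -0.316, 0.632, 0.316]
wrist_force: [1.0, 0.3, -0.9]
width: 13.5
```

>>> play_rows(increments="0 0 0 10 1;0 0 0 20 1;0 0 0 30 1;0 0 0 40 1;0 0 0 50 1;0 0 0 60 1;0 0 0 70 1;0 0 0 80 1;0 0 0 90 1;0 0 0 90 1")

```text
clock: 56.12
eef_pos: [621.9, 148.4, 42.5]
tool_rot: [0.671, 0.223, 0.671, -0.223]
wrist_force: [2.9, -0.3, -1.0]
width: 14.0
```

>>> play_rows(increments="0 0 0 10 1;0 0 0 20 1;0 0 0 30 1;0 0 0 40 1;0 0 0 50 1;0 0 0 60 1;0 0 0 70 1;0 0 0 80 1;0 0 0 90 1;0 0 0 90 1")

```text
clock: 57.38
eef_pos: [621.9, 148.0, 42.5]
tool_rot: [0.318, 0.632, 0.317, -0.632]
wrist_force: [2.3, -1.1, -0.5]
width: 13.8
```

Run:
```python
from h import *
st(); s=snap("scene","s32"); t=snap("top","t32"); crop(s,425,222,500,312,8,"c32s")
```

```text
t 57.38 p [621.9 148.   42.5] jaw -126.7 F [ 2.3 -1.1 -0.5] w 13.8 q [-0.87  0.95  0.89  1.71 -0.89  0.95 -1.83]
```

View pics/c32s.png

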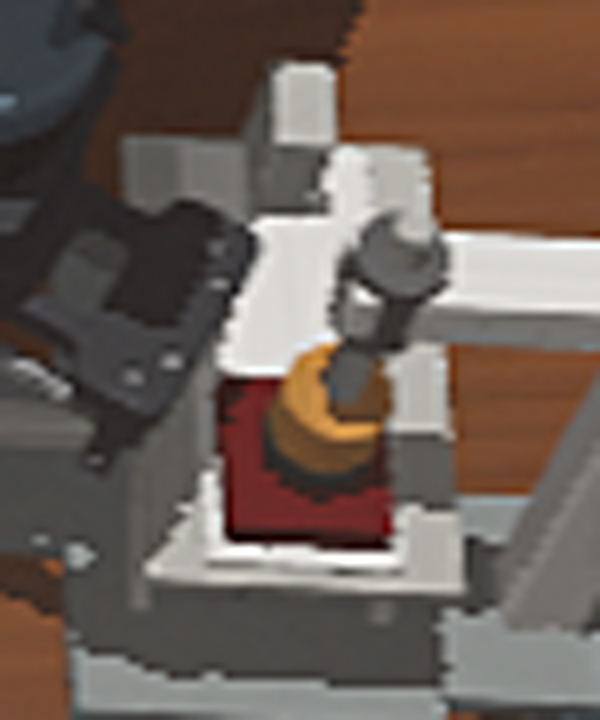

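>>> play_rows(increments="0 0 0 0 -1;0 0 0 0 -1;0 0 0 0 -1;0 0 0 0 -1;0 0 0 -10 -1;0 0 0 -20 -1;0 0 0 -30 -1;0 0 0 -40 -1;0 0 0 -50 -1;0 0 0 -60 -1;0 0 0 -70 -1;0 0 0 -80 -1")

```text
clock: 58.98
eef_pos: [621.3, 148.2, 42.4]
tool_rot: [0.65, 0.279, 0.65, -0.28]
wrist_force: [-0.6, -0.1, -0.2]
width: 88.1
```

>>> play_rows(increments="0 0 0 -10 -1;0 0 0 -20 -1;0 0 0 -30 -1;0 0 0 -40 -1;0 0 0 -50 -1;0 0 0 -60 -1;0 0 0 -70 -1;0 0 0 -80 -1;0 0 0 -90 -1;0 0 0 -100 -1;0 0 0 -100 -1")

```text
clock: 60.35
eef_pos: [621.4, 147.9, 42.4]
tool_rot: [0.633, -0.315, 0.633, 0.315]
wrist_force: [0.0, -0.4, 0.1]
width: 88.3
```

Run:
```python
from h import *
st(); goto(621.6,148.2,42.5,53.3); s=snap("scene","s33"); t=snap("top","t33"); crop(s,425,222,500,312,8,"c33s"); crop(t,120,195,200,295,6,"c33t")
```

```text
t 60.35 p [621.4 147.9  42.4] jaw 53.0 F [ 0.  -0.4  0.1] w 88.3 q [-0.41  0.73  0.15  1.68 -0.15  0.74  0.74]
shift [-0.0001  0.      0.0004] turn -0.3 turn 179.7
```

View pics/c33s.png

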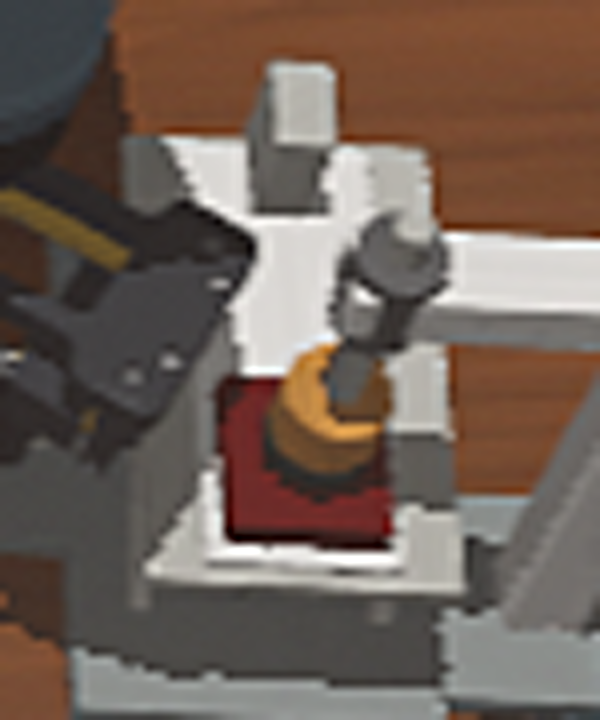

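View pics/c33t.png

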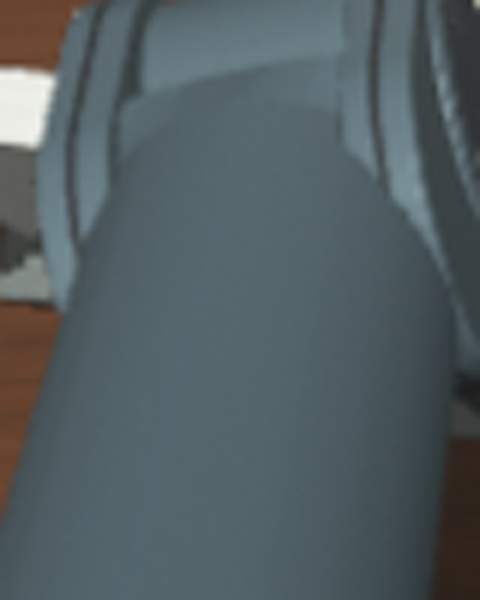

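>>> play_rows(increments="0 0 0.0004 0 0;0 0 0.0004 0 0.4;0 0 0.0004 0 0.6;0 0 0.0004 0 1;0 0 0.0004 0 1;0 0 0.0004 0 1;0 0 0.0004 0 1;0 0 0.0004 0 1;0 0 0.0004 0 1;0 0 0.0004 0 1")

```text
clock: 61.7
eef_pos: [621.4, 148.4, 42.4]
tool_rot: [0.632, -0.316, 0.633, 0.316]
wrist_force: [-1.0, -1.3, 1.4]
width: 13.5
```

>>> play_rows(increments="0 0 0 10 1;0 0 0 20 1;0 0 0 30 1;0 0 0 40 1;0 0 0 50 1;0 0 0 60 1;0 0 0 70 1;0 0 0 80 1;0 0 0 90 1;0 0 0 90 1")

```text
clock: 62.95
eef_pos: [621.9, 148.4, 42.5]
tool_rot: [0.671, 0.223, 0.671, -0.224]
wrist_force: [0.6, -1.4, 0.5]
width: 14.0
```

>>> play_rows(increments="0 0 0 10 1;0 0 0 20 1;0 0 0 30 1;0 0 0 40 1;0 0 0 50 1;0 0 0 60 1;0 0 0 70 1;0 0 0 80 1;0 0 0 90 1;0 0 0 90 1")

```text
clock: 64.2
eef_pos: [621.9, 148.0, 42.4]
tool_rot: [-0.318, -0.632, -0.317, 0.632]
wrist_force: [0.4, -2.7, 1.5]
width: 13.8
```

>>> play_rows(increments="0 0 0 0 -1;0 0 0 0 -1;0 0 0 0 -1;0 0 0 0 -1;-0.05 0 0 -10 -1;-0.1 0 0 -20 -1;-0.1 0 0 -30 -1;-0.1 0 0 -40 -1;-0.1 0 0 -50 -1;-0.1 0 0 -60 -1;-0.1 0 0 -70 -1;-0.1 0 0 -80 -1")

```text
clock: 65.7
eef_pos: [621.5, 148.5, 142.4]
tool_rot: [0.65, 0.279, 0.65, -0.279]
wrist_force: [0.6, -0.8, 0.0]
width: 88.0
```

Run:
```python
from h import *
st(); goto(480,60,142,53.3)
```

```text
t 65.7 p [621.5 148.5 142.4] jaw -46.6 F [ 0.6 -0.8  0. ] w 88.0 q [-0.76  0.69  0.69  1.66 -0.51  0.98 -0.71]
shift [ 0.0005 -0.1636 -0.0331] turn -99.9 turn 80.1
```

>>> play_rows(increments="0 -0.05 -0.01 -10 -1;0 -0.1 -0.02 -20 -1;0 -0.15 -0.03 -30 -1;0 -0.163 -0.033 -40 -1;0 -0.163 -0.033 -50 -1;0 -0.163 -0.033 -60 -1;0 -0.163 -0.033 -70 -1;0 -0.163 -0.033 -80 -1;0 -0.163 -0.033 -90 -1;0 -0.163 -0.033 -100 -1")

```text
clock: 66.95
eef_pos: [480.1, 61.1, 142.5]
tool_rot: [0.632, -0.318, 0.632, 0.318]
wrist_force: [-0.0, 0.7, -0.4]
width: 88.2
```

Run:
```python
from h import *
st(); s=snap("scene","s34"); t=snap("top","t34"); crop(s,425,222,500,312,8,"c34s"); crop(t,110,195,260,295,5,"c34t")
```

```text
t 66.95 p [480.1  61.1 142.5] jaw 53.4 F [-0.   0.7 -0.4] w 88.2 q [-0.48  0.37  0.31  2.04 -0.16  0.75  0.87]
```

View pics/c34s.png

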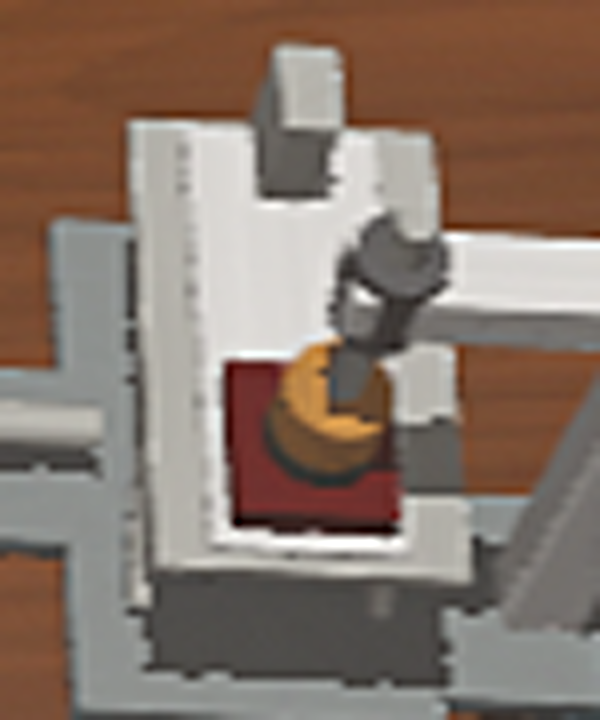

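View pics/c34t.png

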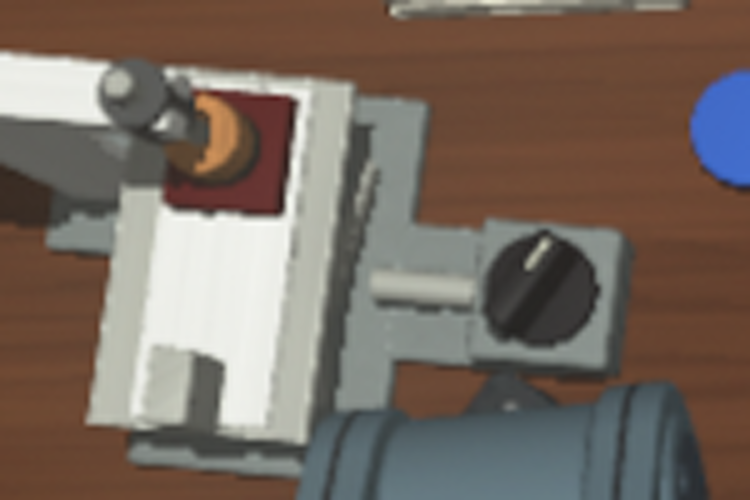

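Run:
```python
from h import *
def org(im):
    h=cv2.cvtColor(im,cv2.COLOR_BGR2HSV); return (h[...,0]>8)&(h[...,0]<24)&(h[...,1]>110)&(h[...,2]>60)
for f in("scene0","s25","s29","s31","s33","s34"):
    im=cv2.imread(f"pics/{f}.png"); m=org(im)
    sub=np.zeros_like(m); sub[262:286,457:476]=m[262:286,457:476]; 
    br=sub&(im[...,2]>150); ys,xs=np.nonzero(sub); yb,xb=np.nonzero(br); print(f,sub.sum(),xs.mean().round(2),ys.mean().round(2),ys.min(),ys.max(),"bright",br.sum(),xb.mean().round(2),yb.mean().round(2))
a=cv2.cvtColor(cv2.imread("pics/s29.png"),cv2.COLOR_BGR2GRAY).astype(np.float32)
for f in("scene0","s25","s31","s33","s34"):
    b=cv2.cvtColor(cv2.imread(f"pics/{f}.png"),cv2.COLOR_BGR2GRAY).astype(np.float32)
    tm=a[266:281,459:475]
    for nm,(y0,y1,x0,x1) in{"stamp":(264,279,460,474),"knurl":(246,258,470,482)}.items():
        tpl=cv2.resize(a[y0:y1,x0:x1],None,fx=8,fy=8,interpolation=cv2.INTER_CUBIC)
        win=cv2.resize(b[y0-5:y1+5,x0-5:x1+5],None,fx=8,fy=8,interpolation=cv2.INTER_CUBIC)
        r=cv2.matchTemplate(win,tpl,cv2.TM_CCOEFF_NORMED); _,v,_,loc=cv2.minMaxLoc(r); print(f,nm,round(v,3),(loc[0]/8-5,loc[1]/8-5))
print(proj("scene",(676,269,103)),proj("scene",(676,269,104)))
```

```text
scene0 147 465.41 273.57 265 280 bright 56 464.32 271.11
s25 147 465.41 273.57 265 280 bright 56 464.32 271.11
s29 145 465.43 273.69 265 280 bright 54 464.37 271.31
s31 146 465.36 273.6 265 280 bright 54 464.37 271.31
s33 154 465.55 273.69 265 280 bright 54 464.37 271.31
s34 151 465.67 273.42 265 280 bright 57 464.49 271.21
scene0 stamp 0.974 (-0.125, 0.0)
scene0 knurl 0.992 (0.0, 0.0)
s25 stamp 0.974 (-0.125, 0.0)
s25 knurl 0.992 (0.0, 0.0)
s31 stamp 0.986 (0.0, 0.0)
s31 knurl 0.989 (0.0, 0.0)
s33 stamp 0.912 (0.125, 0.0)
s33 knurl 0.896 (0.25, 0.0)
s34 stamp 0.829 (0.125, -0.375)
s34 knurl 0.847 (0.375, -0.125)
[464.83884822 276.33462056] [464.93403766 276.12875669]
```

Run:
```python
from h import *
a=cv2.imread("pics/s29.png")[240:286,452:492]; b=cv2.imread("pics/s34.png")[240:286,452:492]; c=cv2.imread("pics/s33.png")[240:286,452:492]
im=np.hstack([cv2.resize(x,None,fx=6.6,fy=12,interpolation=cv2.INTER_NEAREST) for x in(a,c,b)]); cv2.imwrite("pics/cmp.png",im); print(im.shape)
S=lambda x,y:(x/8+425-.44,y/8+222-.44); T=lambda x,y:(x/5+110-.4,y/5+195-.4)
for k,p,q in(("near+y",(432,133),(88,423)),("near-y",(130,120),(308,443)),("far-y",(153,568),(354,82)),("grip -x-y top",(272,47),(190,0)),("pad near-y",(230,362),(280,215)),("pad far-y",(232,522),(297,98))):
    r=tri(S(*p),T(*q)); print(k,np.round(r[0],1),round(r[1],1))
```

```text
(552, 792, 3)
near+y [567.1 326.3  86.4] 0.9
near-y [556.3 236.7  85.1] 1.3
far-y [705.6 218.8  85.7] 0.8
grip -x-y top [679.7 207.7 322.6] 0.5
pad near-y [648.2 246.5  99.4] 3.2
pad far-y [697.4 240.3  95.6] 0.7
```

View pics/cmp.png

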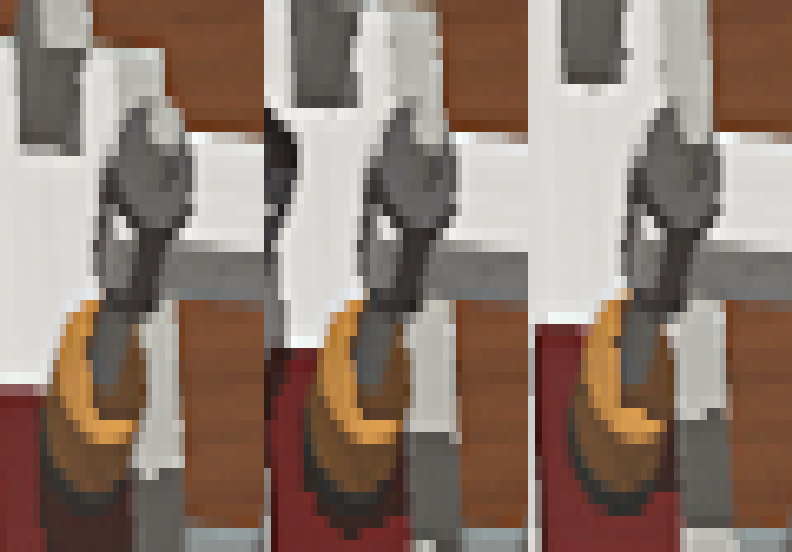

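```bash
cat > lift.py <<'E'
from h import *
import sys
def edge(n,f):
    im=cv2.imread(f"pics/{f}.png").astype(float); return im
def ecc(n,f0,f1,box):
    x0,y0,x1,y1=box
    a=cv2.imread(f"pics/{f0}.png"); b=cv2.imread(f"pics/{f1}.png")
    # saturation-weighted "orangeness"
    def o(im):
        im=im.astype(np.float32); return (im[...,2]-im[...,0])  # R-B
    A=o(a)[y0-6:y1+6,x0-6:x1+6]; B=o(b)[y0-6:y1+6,x0-6:x1+6]
    mask=np.zeros(A.shape,np.uint8); mask[6:-6,6:-6]=1
    W=np.eye(2,3,dtype=np.float32)
    try:
        cc,W=cv2.findTransformECC(A,B,W,cv2.MOTION_TRANSLATION,(3,200,1e-6),mask,1); return round(float(cc),3),np.round(W[:,2],3)
    except cv2.error as e: return "fail"
E
python3 - <<'E'
from lift import *
for f in("scene0","s25","s31","s33","s34"): print(f,ecc("scene","s29",f,(460,266,473,276)), ecc("scene","s33",f,(460,265,472,277)))
for f in("top0","t14","t25","t34"): print(f,ecc("top","t29",f,(147,214,160,228)))
m=lambda n,P,Q: np.round(proj(n,Q)-proj(n,P),3)
for n in("scene","top"): print(n,"px for 1mm lift",m(n,(676,269,130),(676,269,131)), proj(n,(676,269,133)))
E
```

```text
scene0 (0.998, array([-0.048, -0.052], dtype=float32)) (0.994, array([-0.002, -0.029], dtype=float32))
s25 (0.998, array([-0.061, -0.052], dtype=float32)) (0.994, array([-0.014, -0.039], dtype=float32))
s31 (1.0, array([0.008, 0.014], dtype=float32)) (0.994, array([0.039, 0.007], dtype=float32))
s33 (0.992, array([-0.006, -0.031], dtype=float32)) (1.0, array([ 0., -0.], dtype=float32))
s34 (0.945, array([ 0.09, -0.37], dtype=float32)) (0.945, array([ 0.038, -0.354], dtype=float32))
top0 (0.985, array([-0.055,  0.016], dtype=float32))
t14 (0.985, array([-0.062,  0.02 ], dtype=float32))
t25 (0.985, array([-0.059,  0.019], dtype=float32))
t34 (0.959, array([-0.124, -0.403], dtype=float32))
scene px for 1mm lift [ 0.098 -0.213] [467.74539053 270.04871268]
top px for 1mm lift [-0.166 -0.101] [148.6649623  221.18278135]
```

```bash
sed -i 's/return (im\[...,2\]-im\[...,0\])/return (im[...,1]-im[...,0])/' lift.py
python3 - <<'E'
from lift import *
for f in("scene0","s25","s31","s33","s34"): print(f,ecc("scene","s29",f,(458,263,474,279)), ecc("scene","s33",f,(458,263,474,279)))
for f in("top0","t14","t25","t34"): print(f,ecc("top","t29",f,(147,214,160,228)),ecc("top","t25",f,(145,212,162,230)))
E
python3 - <<'E'
import cv2,numpy as np
im=np.hstack([cv2.resize(cv2.imread(f"pics/{f}.png")[205:235,135:170],None,fx=7.5,fy=14,interpolation=cv2.INTER_NEAREST) for f in("t25","t29","t34")]); cv2.imwrite("pics/cmpt.png",im)
E
```

```text
scene0 (0.997, array([-0.049, -0.059], dtype=float32)) (0.994, array([-0.019, -0.041], dtype=float32))
s25 (0.996, array([-0.06 , -0.055], dtype=float32)) (0.993, array([-0.03 , -0.037], dtype=float32))
s31 (0.999, array([0.001, 0.018], dtype=float32)) (0.995, array([0.029, 0.02 ], dtype=float32))
s33 (0.995, array([-0.03 ,  0.007], dtype=float32)) (1.0, array([0., 0.], dtype=float32))
s34 (0.949, array([ 0.041, -0.387], dtype=float32)) (0.954, array([ 0.086, -0.397], dtype=float32))
top0 (0.995, array([ 0.025, -0.051], dtype=float32)) (0.999, array([-0.007, -0.007], dtype=float32))
t14 (0.995, array([ 0.013, -0.028], dtype=float32)) (0.999, array([-0.005,  0.021], dtype=float32))
t25 (0.995, array([ 0.02 , -0.025], dtype=float32)) (1.0, array([-0., -0.], dtype=float32))
t34 (0.987, array([-0.144, -0.223], dtype=float32)) (0.977, array([-0.164, -0.144], dtype=float32))
```

View pics/cmpt.png

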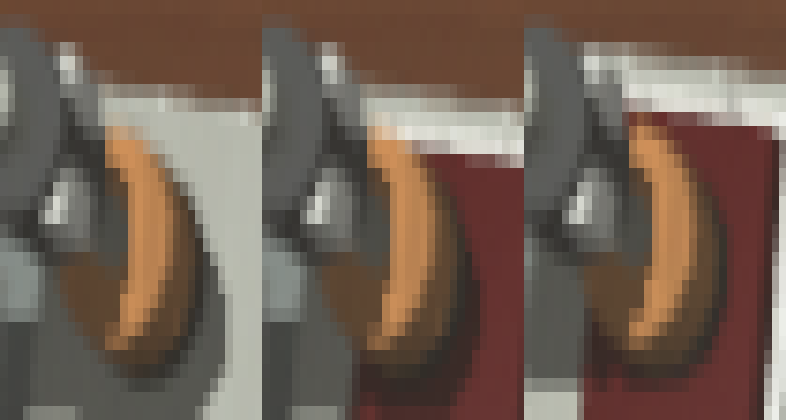

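Run:
```python
from lift import *
for bx in((458,264,470,273),(460,270,473,277),(462,272,473,277)):
  print(bx,[ (f,ecc("scene","s25",f,bx)) for f in("s29","s33","s34")])
# bright/dark orange boundary profile along columns
for f in("scene0","s29","s33","s34"):
    im=cv2.imread(f"pics/{f}.png"); print(f,"R col465",im[264:282,465,2],"G-B col461",(im[262:276,461,1].astype(int)-im[262:276,461,0]))
for bx in((149,214,160,222),(149,220,160,230)):
  print(bx,[ (f,ecc("top","t25",f,bx)) for f in("t29","t34")])
```

```text
(458, 264, 470, 273) [('s29', (0.997, array([0.04 , 0.079], dtype=float32))), ('s33', (0.993, array([0.011, 0.065], dtype=float32))), ('s34', (0.956, array([ 0.119, -0.364], dtype=float32)))]
(460, 270, 473, 277) [('s29', (0.999, array([0.028, 0.003], dtype=float32))), ('s33', (0.998, array([0.019, 0.001], dtype=float32))), ('s34', (0.931, array([ 0.072, -0.411], dtype=float32)))]
(462, 272, 473, 277) [('s29', (0.999, array([ 0.002, -0.007], dtype=float32))), ('s33', (0.999, array([0.031, 0.016], dtype=float32))), ('s34', (0.877, array([ 0.074, -0.466], dtype=float32)))]
scene0 R col465 [186 211 179 188  88  80 156 183 181 177 207 208 148  97 100 103 109  60] G-B col461 [ 6  6  7  3  8 25 56 68 66 62 60 40 26 28]
s29 R col465 [228 205 177 187  90  81 156 183 182 178 207 208 149  98 102 102 110  63] G-B col461 [ 5  4  3  0  4 15 52 69 68 60 61 40 26 27]
s33 R col465 [231 204 177 187  86  77 155 183 182 177 206 208 147  96  99 101 108  57] G-B col461 [ 3  4  3  0  3 14 52 70 67 63 61 42 28 28]
s34 R col465 [223 175 181 186  84 184 182 182 182 175 203 204 119  99 102 104  97  52] G-B col461 [ 4  3  2  0  2 30 58 66 60 64 52 39 25 27]
(149, 214, 160, 222) [('t29', (0.994, array([-0.02 ,  0.044], dtype=float32))), ('t34', (0.982, array([-0.138, -0.153], dtype=float32)))]
(149, 220, 160, 230) [('t29', (0.999, array([-0.005, -0.002], dtype=float32))), ('t34', (0.978, array([-0.177, -0.228], dtype=float32)))]
```

View pics/s34.png

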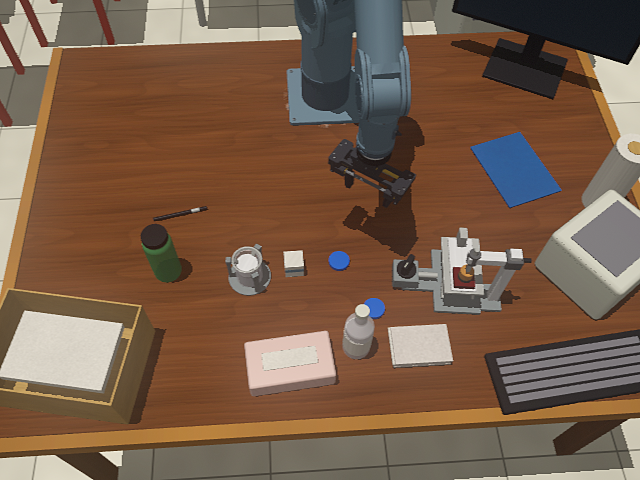

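View pics/t34.png

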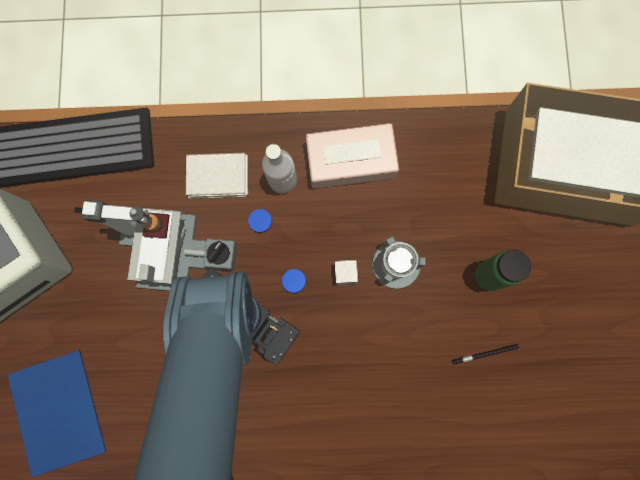

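Bottle, flask and carton are standing. No white disc is left on the table, the tray is under the stamp, and the arm is clear. Handing in.

Run:
```python
from h import *
st(); print(job.sign_off())
```

```text
t 67.05 p [480.1  61.1 142.6] jaw 53.2 F [-0.9 -1.   0.1] w 88.1 q [-0.48  0.37  0.31  2.04 -0.16  0.75  0.86]
the job is handed in; nothing more can be done
None
```

The station is ready and the job was handed in at 67 s.

- **Blanks:** there were two, and both went into the magazine and past the catches. The top view shows the three catch noses over the upper blank. No white discs are left on the table, and I did not touch the two blue ones.
- **Tray:** it sits on the platform with the pad under the stamp. The views put it within about 1 mm of the middle across. Along the length, the top view says centred and the scene view about 2 mm off. It is turned about 0.6° against the platform.
- **Jack:** I turned the knob about 504°, which puts the platform near 85.2 mm by the knob and 85.1–86.4 mm from three corners in the images.
- **Stamp contact:** the stamp shifted in both views, by about 1.2–1.9 mm of lift. I stopped there, under the 4 mm limit.
- **Clear at the end:** the gripper was open and away, the wrist force was about zero, and the bottle, flask and carton are standing.

Some checks failed or disagreed:

- **Failed grasps:** the first two attempts on a blank closed above it. A touch on the blank showed the true finger tips are about 25 mm higher than the reported TCP, so I corrected for that from then on. At the tray the same correction looked about 3 mm too large.
- **Stamp height:** my bracket measurement put the stamp face at 101.7–103.2 mm, while the observed lift implies about 100 mm. I trusted the observed lift.

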